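# Draw a microplate out of the warming bay and clamp it in the pipetting nest

## Robot

A 7-joint arm with a two-finger parallel gripper is mounted at the origin on a cart in front of the work surface, level with it; the furniture and walls round the work are solid. World frame = base frame: x ahead of the robot, y to its left, z up, the work surface at z = 0. Lengths are in m, angles in rad, forces in N, time in s.
With the tool pointing down it reaches from about 0.375 to 0.925 m from the base axis. Payload 3.1 kg.
Tool frame: the origin (TCP) lies between the finger pads; the fingertips stand 19 mm ahead of it and the grasp point (between the pads) is the TCP (tcp_to_tips is the distance from the TCP to the fingertips, in m); x points along the fingers, y is the direction in which the jaws open and shut, and the axes are right-handed (so a half turn about x gives the same grasp; the last joint's range is limited). The gripper opens to 85 mm and grips with 20 to 120 N. Pads are 22 mm wide; open, the fingers measure 114 mm over their backs; the gripper's body (76 mm by 85 mm) begins 54 mm behind the grasp point. The pads swing forward as they close: fully open they stand 13 mm farther back than shut.
Start: joints at [1.126, 0.383, 0.044, 1.598, -0.018, 1.161, -0.05], TCP at [0.221, -0.611, 0.25] pointing down, gripper open.
Joint ranges: [-2.61, 2.61], [-0.41, 2.15], [-1.48, 1.57], [0, 2.5], [-1.57, 4.71], [0.05, 1.97], [-2.85, 2.85]. Speed limits (rad/s): [2.79, 2.79, 3.14, 3.14, 3.14, 3.14, 3.14].

## Interface

Orientations are given as a unit quaternion [x, y, z, w].
In Python, from rig import * gives the robot as it stands.
- The arm moves only by the tool send_rows, never from a script. Its argument "commands" is a list of rows, each a list of 2 entries, a list of its own where there are three numbers: the shift along the tool's x, y, z in mm, then the turn about the tool's x in rad. In form: [[[dx, dy, dz], yaw], ...]. A call has 1 to 5 rows; each row shifts and turns the commanded pose from where the row before left it, along the tool's axes as they then stand; what a row does not reach is not made up. A row lasts 1/10 s, in which the tool goes at most 50 mm and 8.59 degrees, less where a joint would pass 70% of its speed; a pose out of reach is approached as far as the arm can. A call is refused whole if a number of a shift passes 50 or a number of a turn 0.15, either way. A call with a gripper value outside its range is refused whole. "fingers" is the opening, from 0 (shut) to 1 (fully open), set as the call begins (left out, the last holds). The fingers move at their own pace and stop on an object; "grip_force" is the grip in N (left out, the last holds). Time passes only in rows, so rows that do not move let the fingers close. It gives the time, the measured TCP pose, the force and the opening at its end, in the units of the state.
- sense(): the state, without advancing time (a new reading comes with each control period).
- camera(name): name is "scene" or "top" or "wrist"; returns a dict with "frame" (420x560x3 uint8, blue, green, red), "fovy" (degrees; the focal length in pixels is half the picture's height over the tangent of half this angle, whatever the lens; pixels are square), "cx", "cy" (the principal point, pixels), "dist" ([k1, k2, p1, p2, k3] as OpenCV has them; the pictures are not rectified), "T" (4x4, takes a point from camera to world coordinates). Camera axes: x right, y up, looking along -z (the intrinsics and any distortion apply to the point x, -y, -z); pixel columns grow to the right and rows downward; lengths in m; the calibration is good to about 2 mm. A picture is of the moment at which its call begins. There is no depth.
- job_done(): hands the job in, once; it reports no verdict.
The state is a dict: "clock": time; "joint_positions": joint angles; "qd": joint speeds; "joint_efforts": joint torques, N m; "tool_pos": TCP position; "ee_rot": TCP orientation; "wrist_force": force on the tool from outside, world axes, zero at the start; "ft_torque": the same for the moment, N m; "opening": opening from 0.0 (shut) to 1.0 (fully open).
Only numpy, scipy, OpenCV 4.12 (cv2) and the standard library are available. Lean on these libraries where they do the work, as an engineer would, in place of code of your own. Each camera call takes 0.05 s, during which the arm holds its last target.

## Task

The lidded microplate in the plate warmer's hooded bay is to be clamped in the pipetting nest at the front. Only the front strip of the plate sticks out from under the hood and nothing can grip it, so press down on its lid with the fingertips and draw it straight toward you between the rails, under the two front claws and fully home against the front stop, so that the sprung catch on either side snaps in behind it. Then swing the hold-down clamp, which has a knob on its handle, fully in over the lid. Press firmly enough not to slip but never with more than 25 N, keep the plate flat on the bed, and leave the other things on the bench where they are.

Things in the scene. Friction and masses are not known exactly. Their poses are not given: they have to be found in the camera images.
- dock: Plate warmer: white bench device, fixed, 206 mm wide, on levelling feet (its height differs from case to case). Origin under its middle; x from the front (control panel, nest) to the rear (hood), y to its left, z up. In this frame the flat bed is at z = 40 mm and the two guide rails, 10 mm high, have inner faces at y = +-65 mm. Bed, rails and catches are slippery (friction about 0.15)
- hood_front (a point): Middle of the hood's top front edge, 48 mm above the bed and 31 mm above the lid; the hood runs 71 mm to the rear (dock +x) from here and is closed at the sides and rear. Axes as the dock's
- front_stop (a point): Top of the front stop's face at mid-width, 8 mm above the bed. A steel claw stands on it at either side, 46 mm to left and right (22 mm wide), reaching 6 mm in over the nest, underside 19.5 mm and top 25 mm above the bed. Axes as the dock's
- plate_top (a point): Lidded 96-well microplate, 85.5 mm (x) by 127.8 mm (y) by 17 mm high, 0.08 to 0.17 kg, loose on the bed; this point is the centre of the lid's flat, rigid top, axes as the dock's. A press of 10 to 18 N on it draws without slipping. Half under the hood at the start: its front edge (43 mm toward dock -x from here) stands 42 to 52 mm in front of the hood
- nest_home (a point): Where plate_top is when the plate is fully home, its front edge touching the front stop; axes as the dock's. The plate travels 103 to 113 mm along dock -x to get here
- catch_l (a joint): Left sprung catch in a gap of the rail, m outward: 0 = sprung in, 3 mm = pushed aside by the passing plate (2 N). Its nose has a ramp toward the hood and a square face toward the front, 1.5 mm behind the plate's rear edge when that is home. Passing both catches takes some 2.5 N of pull on top of sliding friction, 8 to 24 mm after the start
- catch_r (a joint): Right sprung catch, the same mirrored
- clamp (a joint): Hold-down clamp on a post left of the nest, rad: 0 = open (nose points to the hood, handle to the front), 1.571 = closed, at its stop (nose over the lid, handle out to the left). Turns clockwise seen from above with a steady friction of 0.09 N m, stays where it is left; starts between 0 and 0.5
- clamp_knob (a point): Middle (half-way up) of the upright grey knob at the end of the clamp's handle: 15 mm diameter, 22 mm tall, 42 mm from the turning axis, on a thin stem; this point is 21 mm above the flat top of the handle (12 mm wide), which runs from here to the pivot. Axes turn with the clamp: +x from the knob to the pivot
- clamp_pivot (a point): Point on the clamp's vertical turning axis, at the height of clamp_knob; axes as the dock's
- tip_box: Bystander: box of pipette tips with clear lid and blue base, 89 x 122 x 77 mm; origin under its centre
- pipette: Bystander: pipette lying flat, 50 x 236 x 28 mm; origin under its centre, length along y
- rack: Bystander: blue vial rack with vials, 54 x 150 x 35 mm; origin under its centre
- filters: Bystander: small white card box, 48 x 80 x 30 mm; origin under its centre
Mind the look-alikes: they are no part of the job. Of the things that look like the part that bears plate_top, the larger one is meant.

How it is judged:
On the way, in this order (a step that is already met when the one before it is completed fails the run):
1. the plate lies fully home in the front nest and both side catches have sprung in behind it (distance between plate_top and nest_home below 0.004 m and value of joint each of catch_l, catch_r below 0.0015 m), for 0.2 s.
2. the hold-down clamp is swung in over the lid (value of joint clamp above 1.4 rad), for 0.2 s.
At the end, for the whole second after the job is handed in: The plate lies flat in the nest, the centre of its lid within 4 mm of nest_home, both catches sprung in behind it (within 1.5 mm), and the clamp is closed over the lid (beyond 1.4 of 1.571 rad) (all of step 1 and value of joint clamp above 1.4 rad and angle between plate_top's own z axis and vertical below 0.03 rad); the robot touches nothing.
It fails at once if the fingers press on the plate with more than 25 N (contact force between the fingers and plate above 25 N).
It fails at once if the plate is tipped by more than 0.12 rad (angle between plate_top's own z axis and vertical above 0.12 rad).
It fails at once if the plate is lifted more than 12 mm off the bed (z of plate_top in the frame of nest_home above 0.012 m).
It fails at once if the tip box, pipette, vial rack or card box is moved by more than 20 mm (distance of any of tip_box, pipette, rack, filters from where it was at the start of the episode above 0.02 m).
It also fails if it takes over 64 s, if anything falls off the work surface, if the arm or the gripper's body presses on something with over 40 N, if the wrist force passes 120 N, or if a joint passes its speed limit or range.

## Working session

There is one attempt and no reset: what is moved stays moved. The work goes in short steps, Python scripts to look and compute and a tool call to move; the robot and the scene stay as the last step left them, time stands still between calls to the robot, and variables do not carry over. Pictures are saved under pics/ and viewed, and the job is handed in when it is done.

Besides the shell and the picture viewer there is one more tool, called after "Call:" by a JSON object that holds its "api" and its "payload", one argument or row to a line. send_rows: Moves the arm, as the interface text tells. Its arguments: {"type":"object","properties":{"commands":{"type":"array","items":{"type":"array"}},"fingers":{"type":"number"},"grip_force":{"type":"number"}},"required":["commands"]}

```bash
ls; mkdir -p pics; python3 - <<'E'
from rig import *
import cv2
s=sense()
for k,v in s.items(): print(k,v)
for n in ["scene","top","wrist"]:
    c=camera(n); cv2.imwrite(f"pics/{n}0.png",c["frame"]); print(n,c["fovy"],c["cx"],c["cy"],c["dist"]); print(c["T"])
E
```

```text
pics
clock 0.0
joint_positions [ 1.12615588  0.38382879  0.04381683  1.59960252 -0.01795126  1.16118685
 -0.04991175]
qd [-6.05556249e-04  9.07353388e-05 -3.33680713e-04 -1.41849550e-03
  5.09054175e-04 -1.89965099e-04  5.92870299e-04]
joint_efforts [-3.38840482e-04 -4.33464754e+01  1.02417324e+00 -2.49513763e+01
  1.05860992e-02  1.14376648e-02  1.07614883e-05]
tool_pos [ 0.22066588 -0.61043669  0.24887759]
ee_rot [-0.69630476 -0.12294601  0.69668722 -0.12112339]
wrist_force [-0.37724273  0.43126371 -0.6505415 ]
ft_torque [ 0.00809301  0.01805756 -0.03685333]
opening 1.0007690453231877
scene 46.33064572572195 285.3059292795777 211.26123739753524 [-0.10437052  0.          0.          0.          0.        ]
[[-0.53278591  0.32447601 -0.78157181 -0.42628675]
 [-0.84613156 -0.21971224  0.48557998  0.55893745]
 [-0.01416184  0.92002275  0.39160897  0.55768603]
 [ 0.          0.          0.          1.        ]]
top 44.6869371317072 281.15559809022136 217.13790804486078 [-0.17504805  0.          0.          0.          0.        ]
[[ 2.36893194e-02  9.83554279e-01 -1.79052498e-01  2.76199308e-01]
 [-9.99685010e-01  2.18205872e-02 -1.23992999e-02 -3.48845049e-04]
 [-8.28835379e-03  1.79289829e-01  9.83761384e-01  1.33074166e+00]
 [ 0.00000000e+00  0.00000000e+00  0.00000000e+00  1.00000000e+00]]
wrist 64.4307245824679 275.9383500670484 208.5069606145793 [-0.02479044  0.          0.          0.          0.        ]
[[ 0.33965278  0.89868525  0.27749019  0.29067799]
 [-0.94054825  0.32523339  0.09793998 -0.58666981]
 [-0.00223186 -0.2942585   0.95572326  0.37152675]
 [ 0.          0.          0.          1.        ]]
```

View pics/scene0.png

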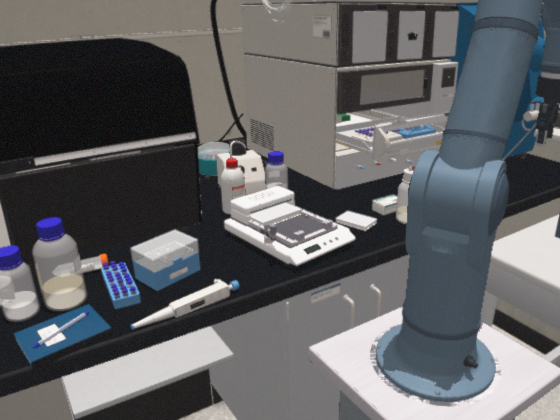

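View pics/top0.png

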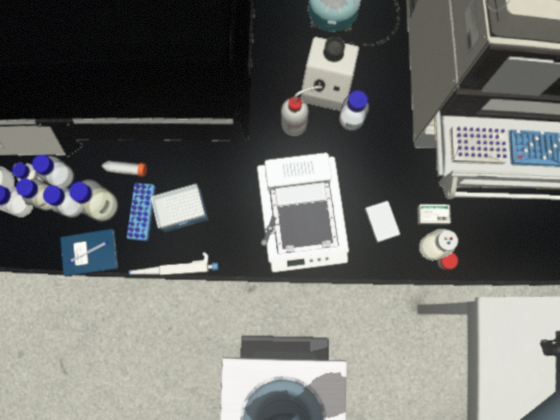

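View pics/wrist0.png

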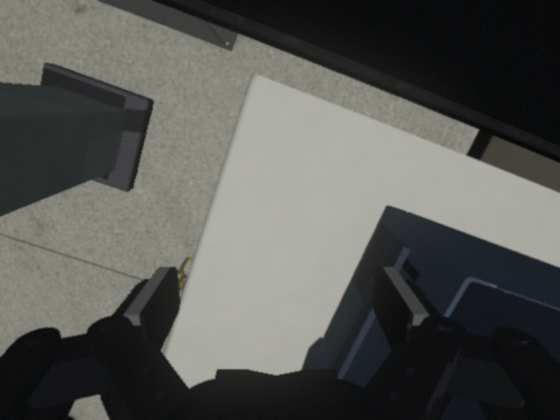

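```bash
cat > h.py <<'E'
from rig import *
import cv2, numpy as np
def K(c):
    h,w=c["frame"].shape[:2]; f=h/2/np.tan(np.radians(c["fovy"])/2)
    return np.array([[f,0,c["cx"]],[0,f,c["cy"]],[0,0,1.]])
def ray(c,p):
    u=cv2.undistortPoints(np.array([[p]],float),K(c),np.array(c["dist"]))[0,0]
    T=np.array(c["T"]); d=T[:3,:3]@np.array([u[0],-u[1],-1.]); return T[:3,3],d/np.linalg.norm(d)
def onz(c,p,z):
    o,d=ray(c,p); return o+d*(z-o[2])/d[2]
def proj(c,P):
    T=np.array(c["T"]); q=(np.asarray(P,float).reshape(-1,3)-T[:3,3])@T[:3,:3]
    q=q*[1,-1,-1]
    return cv2.projectPoints(q,np.zeros(3),np.zeros(3),K(c),np.array(c["dist"]))[0][:,0]
def tri(c1,p1,c2,p2):
    o1,d1=ray(c1,p1);o2,d2=ray(c2,p2)
    A=np.stack([d1,-d2],1); t=np.linalg.lstsq(A,o2-o1,rcond=None)[0]
    a=o1+d1*t[0];b=o2+d2*t[1]; return (a+b)/2,np.linalg.norm(a-b)
def crop(c,x0,y0,x1,y1,s,name):
    im=cv2.resize(c["frame"][y0:y1,x0:x1],None,fx=s,fy=s,interpolation=cv2.INTER_CUBIC); cv2.imwrite("pics/"+name,im)
E
python3 - <<'E'
from h import *
c=camera("top"); crop(c,250,145,360,285,4.2,"topc.png")
c=camera("scene"); crop(c,215,180,365,270,5.3,"scenec.png")
E
```

```text
(no output)
```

View pics/topc.png

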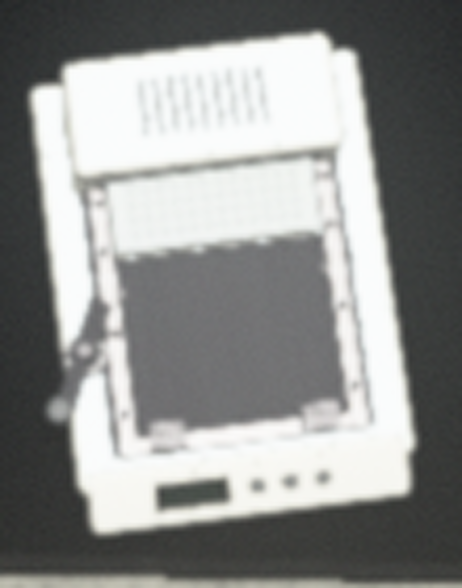

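View pics/scenec.png

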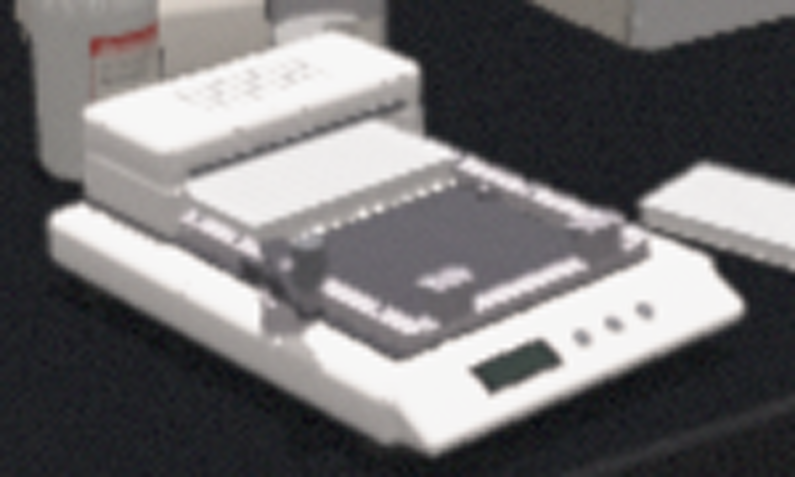

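```bash
cat >> h.py <<'E'
from scipy.spatial.transform import Rotation as R
def st():
    s=sense(); M=R.from_quat(s["ee_rot"]).as_matrix(); return s,np.array(s["tool_pos"]),M
E
python3 - <<'E'
from h import *
s,p,M=st(); print(s["clock"],p);print(M.round(3))
c=camera("top"); d=camera("scene")
T=lambda x,y:(250+x/4.2,145+y/4.2); S=lambda x,y:(215+x/5.3,180+y/5.3)
for n,a,b in [("hoodFL",(82,178),(165,155)),("knob",(58,410),(275,315)),("baseFR",(410,480),(740,300)),("hoodFR",(340,150),(420,75)),("lidFL",(118,252),(262,238))]:
    print(n,*[x for x in tri(c,T(*a),d,S(*b))])
for n,a in [("lidFL",(118,252)),("lidFR",(325,234)),("nestFL",(125,445)),("nestFR",(355,420)),("baseFL",(95,533)),("baseFR",(410,492)),("hoodFL",(82,178)),("hoodFR",(340,150))]:
    print(n,onz(c,T(*a),0.06))
E
```

```text
0.25 [ 0.22076975 -0.61090034  0.24958072]
[[-0.001  0.34  -0.94 ]
 [ 0.001 -0.94  -0.34 ]
 [-1.    -0.001  0.   ]]
hoodFL [0.57852174 0.04746123 0.08642202] 0.0028221394237833842
knob [0.44433316 0.06213162 0.06182306] 0.010895933054424834
baseFR [ 0.40709872 -0.15787929  0.02463503] 0.0019574137104150886
hoodFR [ 0.5986164  -0.10719797  0.08671497] 0.0008198518954635459
lidFL [0.5390761  0.02272586 0.05272789] 0.0038003467678357733
lidFL [0.53863612 0.02418018 0.06      ]
lidFR [ 0.55257339 -0.10095699  0.06      ]
nestFL [0.42150262 0.01711539 0.06      ]
nestFR [ 0.43946651 -0.11978992  0.06      ]
baseFL [0.36870879 0.03360004 0.06      ]
baseFR [ 0.39700262 -0.15291197  0.06      ]
hoodFL [0.58416196 0.04724301 0.06      ]
hoodFR [ 0.60529427 -0.10983304  0.06      ]
```

Call:
{"api": "send_rows", "payload": {
  "commands": [
    [[0,-20,-17],0],
    [[0,-31,-26],0],
    [[0,-31,-26],0],
    [[0,-31,-26],0],
    [[0,-31,-26],0]
  ],
  "fingers": 0.4
}}

```text
clock: 0.85
tool_pos: [0.2862, -0.4332, 0.2504]
ee_rot: [0.697, 0.122, -0.696, 0.122]
wrist_force: [1.0, -0.4, 0.3]
opening: 0.4
```

Call:
{"api": "send_rows", "payload": {
  "commands": [
    [[0,-31,-26],0],
    [[0,-31,-26],0],
    [[0,-31,-26],0],
    [[0,-31,-26],0],
    [[0,-31,-26],0]
  ]
}}

```text
clock: 1.35
tool_pos: [0.3557, -0.2433, 0.2506]
ee_rot: [0.697, 0.122, -0.696, 0.122]
wrist_force: [0.5, -0.1, -0.1]
opening: 0.402
```

Call:
{"api": "send_rows", "payload": {
  "commands": [
    [[0,-31,-26],0],
    [[0,-31,-26],0],
    [[0,-31,-26],0],
    [[0,-31,-26],0],
    [[0,-20,-17],0]
  ]
}}

```text
clock: 1.85
tool_pos: [0.421, -0.065, 0.2508]
ee_rot: [0.697, 0.123, -0.696, 0.123]
wrist_force: [0.0, -0.3, 0.4]
opening: 0.4
```

Call:
{"api": "send_rows", "payload": {
  "commands": [
    [[0,0,0],0.11],
    [[0,0,0],0.11],
    [[0,0,0],0],
    [[0,0,0],0]
  ]
}}

```text
clock: 2.25
tool_pos: [0.4202, -0.0684, 0.2504]
ee_rot: [0.706, 0.045, -0.706, 0.046]
wrist_force: [-0.4, -0.4, -0.3]
opening: 0.399
```

```bash
python3 - <<'E'
from h import *
s,p,M=st(); print(s["clock"],p,s["wrist_force"],s["opening"]);print(M.round(3))
c=camera("wrist"); cv2.imwrite("pics/w1.png",c["frame"])
E
```

```text
2.25 [ 0.42016345 -0.06840803  0.25037118] [-0.41019468 -0.39971783 -0.30917259] 0.39945038070072264
[[ 0.     0.128 -0.992]
 [-0.    -0.992 -0.128]
 [-1.     0.    -0.   ]]
```

View pics/w1.png

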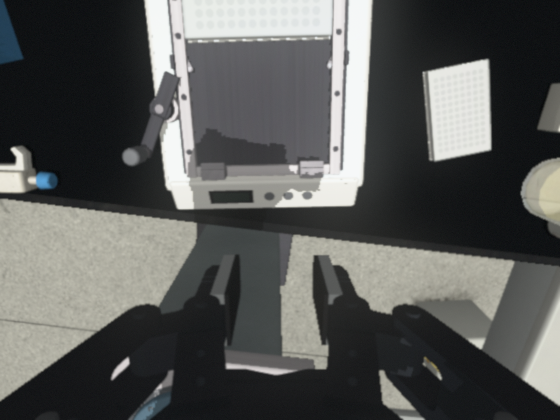

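Call:
{"api": "send_rows", "payload": {
  "commands": [
    [[0,0,-30],0],
    [[0,0,-40],0],
    [[0,0,-30],0],
    [[0,0,0],0],
    [[0,0,0],0]
  ]
}}

```text
clock: 2.8
tool_pos: [0.5193, -0.0557, 0.2498]
ee_rot: [-0.705, -0.045, 0.706, -0.045]
wrist_force: [-0.9, 0.2, 0.3]
opening: 0.396
```

```bash
python3 - <<'E'
from h import *
s,p,M=st(); print(s["clock"],p,s["wrist_force"],s["opening"])
c=camera("wrist"); cv2.imwrite("pics/w2.png",cv2.resize(c["frame"],(800,600),interpolation=cv2.INTER_CUBIC))
np.save("w2.npy",np.array([c],dtype=object),allow_pickle=True)
E
```

```text
2.8 [ 0.51934137 -0.05567172  0.24983829] [-0.91121168  0.15845462  0.33441273] 0.39604289096785
```

View pics/w2.png

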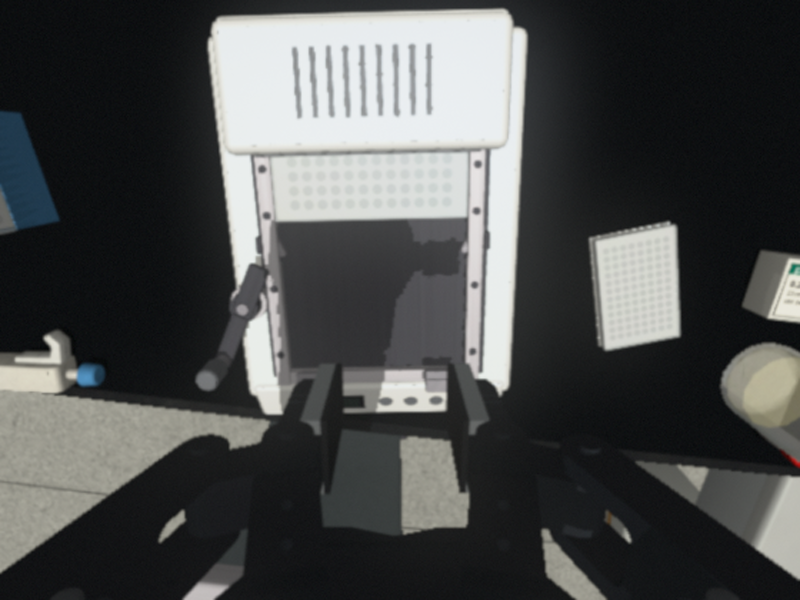

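```bash
python3 - <<'E'
from h import *
c=np.load("w2.npy",allow_pickle=True)[0]
crop(c,135,95,375,275,3.33,"w2c.png")
E
```

```text
(no output)
```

View pics/w2c.png

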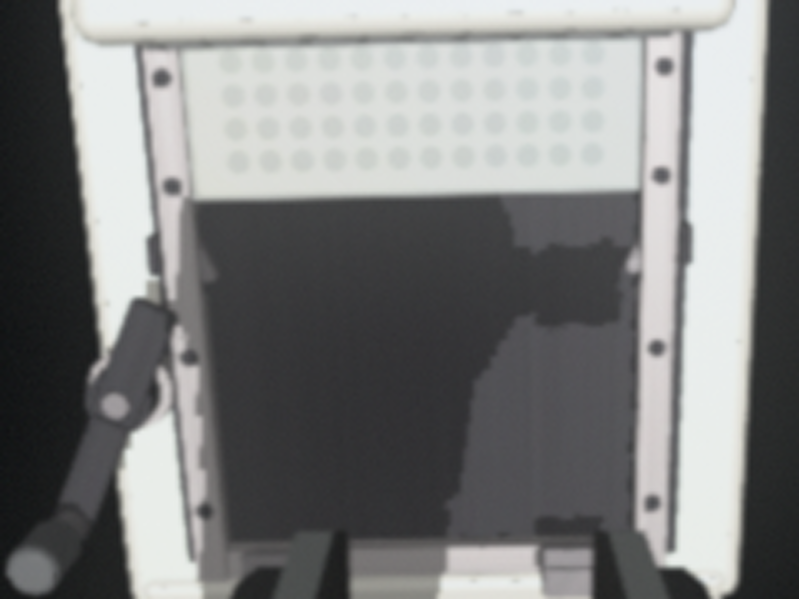

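```bash
python3 - <<'E'
from h import *
c=np.load("w2.npy",allow_pickle=True)[0]
P=lambda x,y:(135+x/3.333,95+y/3.333)
for z in (.050,.0556,.062):
    l=onz(c,P(194,200),z); r=onz(c,P(639,190.5),z); print("lid",z,l,r,np.linalg.norm(l-r),np.arctan2(r[0]-l[0],l[1]-r[1]))
for z in (.08,.0866,.092):
    l=onz(c,P(100,42),z); r=onz(c,P(715,30),z); print("hood",z,l,r)
for z in (.042,.0486,.055):
    l=onz(c,P(205,540),z); r=onz(c,P(640,540),z)
    a=onz(c,P(183,150),z); b=onz(c,P(642,150),z); print("railtops",z,a,b,np.linalg.norm(a-b)); 
t=camera("top"); sc=camera("scene")
crop(t,250,145,360,285,4.2,"topc2.png"); crop(sc,215,180,365,270,5.3,"scenec2.png")
w=c
# knob/pivot px wrist
print(P(38,572),P(116,405))
for z in (.05,.06,.07,.08):
    k=onz(c,P(34,572),z);q=onz(c,P(116,405),z); print(z,k,q,np.linalg.norm((k-q)[:2]))
E
```

```text
lid 0.05 [0.53798344 0.02619675 0.05      ] [ 0.55703236 -0.10127355  0.05      ] 0.12888575484593573 0.14834035257023076
lid 0.0556 [0.53894444 0.02491572 0.0556    ] [ 0.55766236 -0.10033965  0.0556    ] 0.12664623854320053 0.14834035257023043
lid 0.062 [0.54004272 0.0234517  0.062     ] [ 0.55838237 -0.09927234  0.062     ] 0.1240867913400746 0.14834035257023084
hood 0.08 [0.58012933 0.04529984 0.08      ] [ 0.60261868 -0.10843415  0.08      ]
hood 0.0866 [0.58042649 0.04320374 0.0866    ] [ 0.60240801 -0.10705882  0.0866    ]
hood 0.092 [0.58066963 0.04148875 0.092     ] [ 0.60223566 -0.10593355  0.092     ]
railtops 0.042 [0.55086914 0.03206574 0.042     ] [ 0.56790744 -0.10146708  0.042     ] 0.1346154447435516
railtops 0.0486 [0.55171682 0.03047526 0.0486    ] [ 0.56841464 -0.1003892   0.0486    ] 0.13192545071015216
railtops 0.055 [0.55253881 0.02893297 0.055     ] [ 0.56890648 -0.09934399  0.055     ] 0.12931697164746178
(146.4011401140114, 266.6171617161716) (169.8034803480348, 216.5121512151215)
0.05 [0.41171824 0.07114732 0.05      ] [0.4721704  0.04657137 0.05      ] 0.06525672866994384
0.06 [0.41735213 0.06746503 0.06      ] [0.47592855 0.04365164 0.06      ] 0.06323190792997091
0.07 [0.42298602 0.06378274 0.07      ] [0.47968669 0.04073191 0.07      ] 0.061207087189997934
0.08 [0.42861991 0.06010046 0.08      ] [0.48344484 0.03781218 0.08      ] 0.059182266450024966
```

View pics/topc2.png

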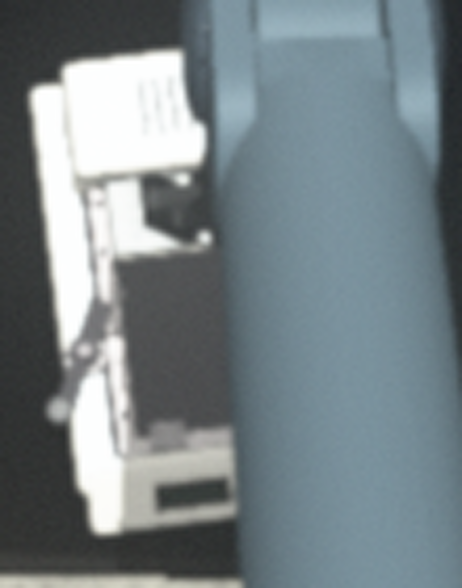

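View pics/scenec2.png

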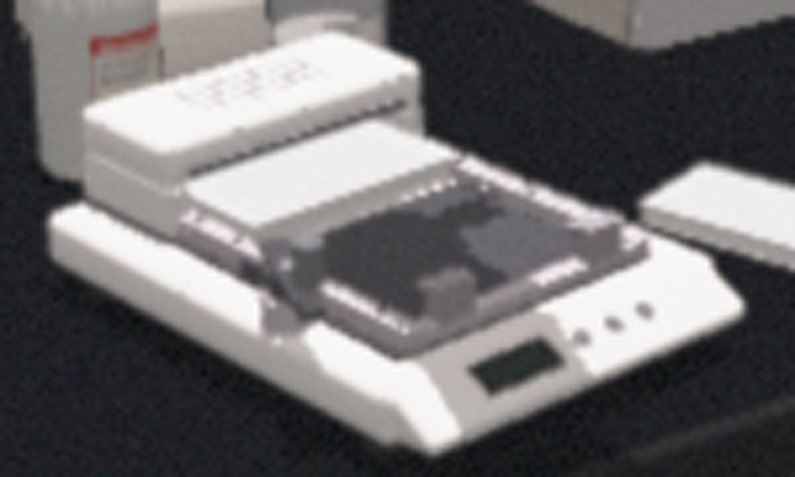

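```bash
python3 - <<'E'
from h import *
c=np.load("w2.npy",allow_pickle=True)[0]; g=cv2.cvtColor(c["frame"],cv2.COLOR_BGR2GRAY).astype(float)
g=cv2.GaussianBlur(g,(0,0),0.7)
# lid front edge: columns 200..322, rows 140..165, strongest negative vertical gradient
def vedge(cols,r0,r1,sgn):
    out=[]
    for u in cols:
        d=sgn*np.diff(g[r0:r1,u]); i=int(d.argmax()); 
        if 0<i<len(d)-1:
            a,b,e=d[i-1],d[i],d[i+1]; out.append((u,r0+i+.5+.5*(a-e)/(a-2*b+e+1e-9)))
    return np.array(out)
def hedge(rows,c0,c1,sgn):
    out=[]
    for v in rows:
        d=sgn*np.diff(g[v,c0:c1]); i=int(d.argmax())
        if 0<i<len(d)-1:
            a,b,e=d[i-1],d[i],d[i+1]; out.append((c0+i+.5+.5*(a-e)/(a-2*b+e+1e-9),v))
    return np.array(out)
def fit(pts,z,ax):
    W=np.array([onz(c,p,z)[:2] for p in pts]); 
    for _ in range(4):
        k=np.polyfit(W[:,1-ax],W[:,ax],1); r=W[:,ax]-np.polyval(k,W[:,1-ax]); W=W[abs(r)<2*r.std()+2e-4]
    return k,r.std(),len(W)
k,s,n=fit(vedge(range(200,322),140,168,-1),.0556,0); print("lid front x=k y+b",k,s,n,"yaw",-np.arctan(k[0]))
k,s,n=fit(vedge(range(170,345),100,116,-1),.0866,0); print("hood front",k,s,n,"yaw",-np.arctan(k[0]))
# rails: outer dark lines
for nm,c0,c1,sg in [("R inner",318,336,1),("L outer/inner",150,0,0)]:
    if c1: 
        e=hedge(range(185,255),c0,c1,sg); k,s,n=fit(e,.0486,1); print(nm,k,s,n,"yaw",np.arctan(k[0]))
E
```

```text
lid front x=k y+b [-0.15114402  0.54285435] 9.682438094523005e-05 122 yaw 0.150008601736773
hood front [-0.15092325  0.58772185] 0.00011979530213602212 159 yaw 0.1497927556040489
R inner [ 0.15155603 -0.18671636] 0.00014242462105439827 69 yaw 0.15041139286852223
```

Call:
{"api": "send_rows", "payload": {
  "commands": [
    [[0,0,0],-0.021],
    [[0,-7,-27],0],
    [[0,-6,-28],0],
    [[0,0,0],0],
    [[0,0,0],0]
  ]
}}

```text
clock: 3.45
tool_pos: [0.5715, -0.0344, 0.2502]
ee_rot: [-0.705, -0.053, 0.705, -0.053]
wrist_force: [0.3, 0.5, -0.5]
opening: 0.401
```

Call:
{"api": "send_rows", "payload": {
  "commands": [
    [[20,0,0],0],
    [[30,0,0],0],
    [[30,0,0],0],
    [[20,0,0],0],
    [[0,0,0],0]
  ]
}}

```text
clock: 3.95
tool_pos: [0.5676, -0.0358, 0.1469]
ee_rot: [-0.702, -0.052, 0.708, -0.052]
wrist_force: [-1.0, 1.0, -0.8]
opening: 0.403
```

```bash
python3 - <<'E'
from h import *
s,p,M=st(); print(s["clock"],p,s["wrist_force"],s["opening"]);print(M.round(4))
c=camera("wrist"); cv2.imwrite("pics/w3.png",cv2.resize(c["frame"],(800,600),interpolation=cv2.INTER_CUBIC))
E
```

```text
3.95 [ 0.56764605 -0.03582989  0.14690953] [-1.01775596  0.98907594 -0.84199111] 0.4027479765448024
[[-8.400e-03  1.466e-01 -9.892e-01]
 [-5.000e-04 -9.892e-01 -1.466e-01]
 [-1.000e+00 -7.000e-04  8.400e-03]]
```

View pics/w3.png

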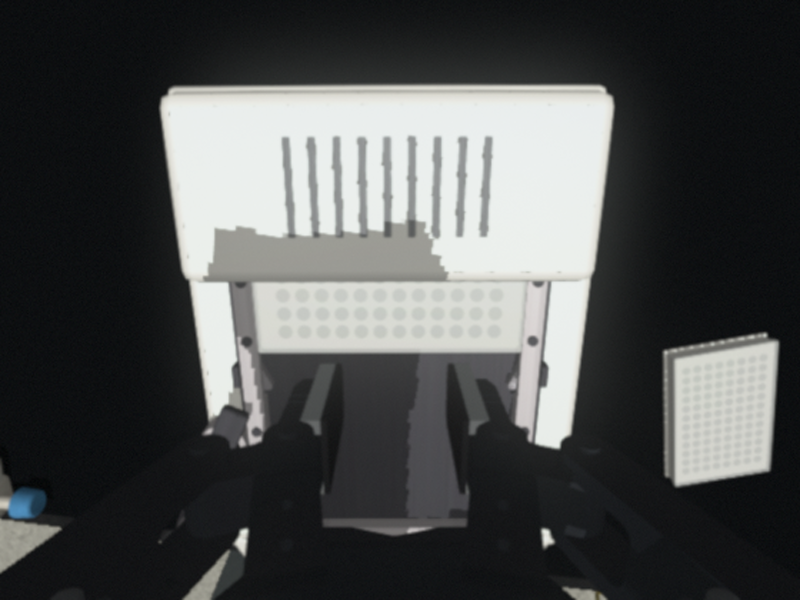

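Call:
{"api": "send_rows", "payload": {
  "commands": [
    [[20,0,0],0],
    [[15,0,0],0],
    [[13,0,0],0],
    [[0,0,0],0],
    [[0,0,0],0]
  ]
}}

```text
clock: 4.5
tool_pos: [0.5719, -0.0347, 0.1024]
ee_rot: [-0.705, -0.052, 0.705, -0.052]
wrist_force: [-0.4, 0.0, 0.3]
opening: 0.401
```

```bash
python3 - <<'E'
from h import *
s,p,M=st(); print(s["clock"],p,s["wrist_force"],s["opening"]);print(M.round(4))
c=camera("wrist"); cv2.imwrite("pics/w4.png",cv2.resize(c["frame"],(800,600),interpolation=cv2.INTER_CUBIC))
c=camera("scene"); crop(c,215,160,365,270,5.3,"s4.png")
E
```

```text
4.5 [ 0.57192039 -0.0346623   0.10238668] [-0.42105898  0.03600452  0.34821846] 0.40144945229829915
[[-1.000e-04  1.473e-01 -9.891e-01]
 [ 1.000e-04 -9.891e-01 -1.473e-01]
 [-1.000e+00 -1.000e-04  1.000e-04]]
```

View pics/w4.png

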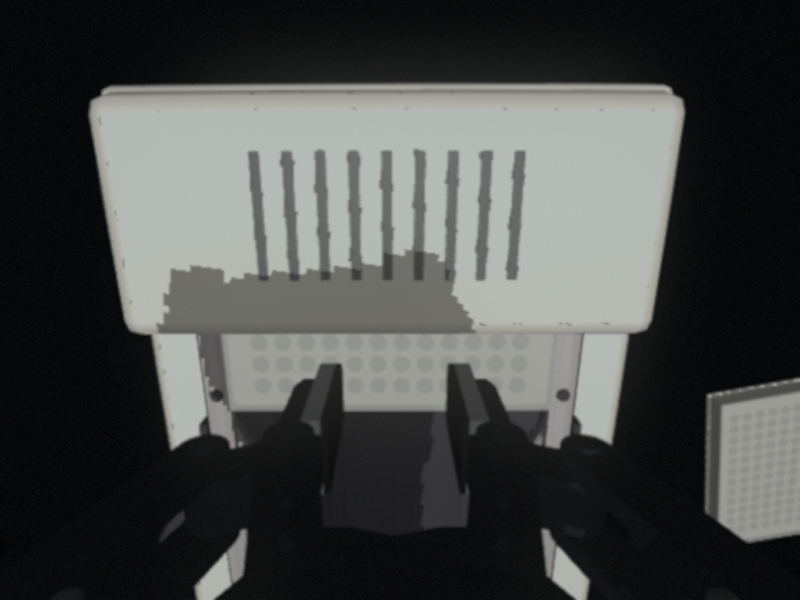

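View pics/s4.png

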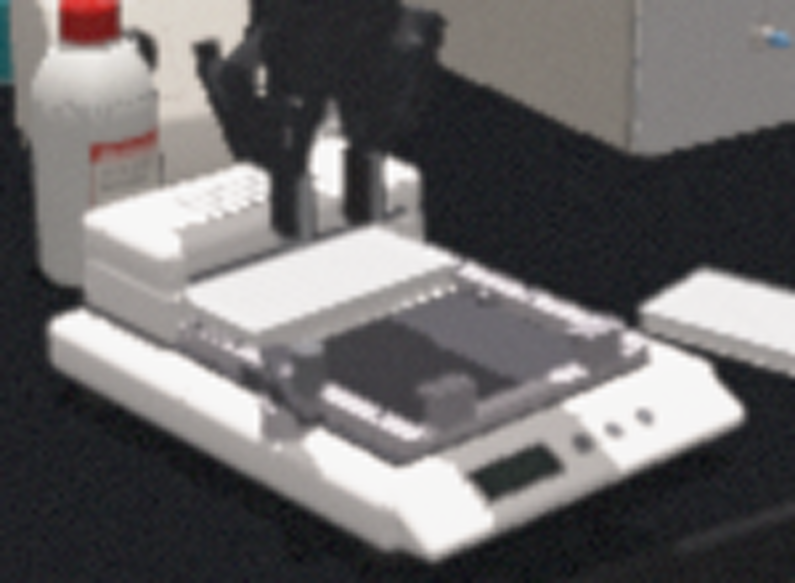

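Call:
{"api": "send_rows", "payload": {
  "commands": [
    [[8,0,0],0],
    [[8,0,0],0],
    [[4,0,0],0],
    [[0,0,0],0],
    [[0,0,0],0]
  ]
}}

```text
clock: 5.1
tool_pos: [0.5717, -0.0345, 0.082]
ee_rot: [-0.705, -0.052, 0.705, -0.052]
wrist_force: [0.2, 0.2, 0.2]
opening: 0.396
```

Call:
{"api": "send_rows", "payload": {
  "commands": [
    [[1,0,0],0],
    [[1,0,0],0],
    [[1,0,0],0],
    [[0,0,0],0]
  ]
}}

```text
clock: 5.5
tool_pos: [0.5722, -0.0346, 0.0797]
ee_rot: [0.705, 0.052, -0.705, 0.052]
wrist_force: [-1.0, -0.2, 1.3]
opening: 0.399
```

Call:
{"api": "send_rows", "payload": {
  "commands": [
    [[1,0,0],0],
    [[0,0,0],0],
    [[0,0,0],0]
  ]
}}

```text
clock: 5.8
tool_pos: [0.5722, -0.0346, 0.0796]
ee_rot: [0.705, 0.052, -0.705, 0.052]
wrist_force: [-2.3, 0.2, 7.7]
opening: 0.399
```

Call:
{"api": "send_rows", "payload": {
  "commands": [
    [[1,0,0],0],
    [[0,0,0],0],
    [[0,0,0],0]
  ]
}}

```text
clock: 6.1
tool_pos: [0.5722, -0.0346, 0.0796]
ee_rot: [-0.705, -0.052, 0.705, -0.053]
wrist_force: [-4.9, -0.4, 12.5]
opening: 0.4
```

Call:
{"api": "send_rows", "payload": {
  "commands": [
    [[1,0,0],0],
    [[0,0,0],0],
    [[0,0,0],0]
  ]
}}

```text
clock: 6.4
tool_pos: [0.5724, -0.0346, 0.0796]
ee_rot: [-0.705, -0.052, 0.705, -0.053]
wrist_force: [-6.9, -1.3, 18.2]
opening: 0.396
```

Call:
{"api": "send_rows", "payload": {
  "commands": [
    [[-0.5,0,0.5],0],
    [[0,0,0.5],0],
    [[0,0,0.5],0],
    [[0,0,0.5],0]
  ]
}}

```text
clock: 6.8
tool_pos: [0.5723, -0.0346, 0.0796]
ee_rot: [0.707, 0.052, -0.703, 0.052]
wrist_force: [0.2, 1.2, 10.3]
opening: 0.4
```

Call:
{"api": "send_rows", "payload": {
  "commands": [
    [[0,0,1],0],
    [[0,0,1],0],
    [[0,0,1],0]
  ]
}}

```text
clock: 7.1
tool_pos: [0.5713, -0.0347, 0.0797]
ee_rot: [0.709, 0.052, -0.702, 0.052]
wrist_force: [2.9, -0.5, 6.2]
opening: 0.399
```

Call:
{"api": "send_rows", "payload": {
  "commands": [
    [[1,0,0],0],
    [[0.5,0,0],0],
    [[0,0,0],0]
  ]
}}

```text
clock: 7.4
tool_pos: [0.5713, -0.0348, 0.0796]
ee_rot: [0.708, 0.052, -0.702, 0.053]
wrist_force: [-1.3, 1.0, 14.6]
opening: 0.398
```

Call:
{"api": "send_rows", "payload": {
  "commands": [
    [[0,0,1],0],
    [[0,0,1],0],
    [[0,0,1],0]
  ]
}}

```text
clock: 7.7
tool_pos: [0.5705, -0.0349, 0.0796]
ee_rot: [0.71, 0.052, -0.7, 0.052]
wrist_force: [3.9, 1.2, 8.9]
opening: 0.401
```

Call:
{"api": "send_rows", "payload": {
  "commands": [
    [[1,0,1],0],
    [[0.5,0,1],0],
    [[0,0,1],0]
  ]
}}

```text
clock: 8.0
tool_pos: [0.5698, -0.035, 0.0796]
ee_rot: [0.712, 0.052, -0.699, 0.052]
wrist_force: [4.6, 0.8, 11.9]
opening: 0.398
```

Call:
{"api": "send_rows", "payload": {
  "commands": [
    [[0.5,0,1],0],
    [[0.5,0,1],0],
    [[0,0,1],0]
  ]
}}

```text
clock: 8.3
tool_pos: [0.5686, -0.0352, 0.0796]
ee_rot: [0.713, 0.052, -0.697, 0.053]
wrist_force: [4.5, 1.1, 15.4]
opening: 0.399
```

```bash
python3 - <<'E'
from h import *
s,p,M=st(); print(s["clock"],p,s["wrist_force"],s["opening"]);print(M.round(4))
c=camera("wrist"); cv2.imwrite("pics/w5.png",cv2.resize(c["frame"],(800,600),interpolation=cv2.INTER_CUBIC))
E
```

```text
8.3 [ 0.56857368 -0.03523733  0.07956588] [ 4.45065556  1.12762652 15.43356553] 0.39918571864424174
[[ 0.0222  0.1479 -0.9888]
 [ 0.0015 -0.989  -0.1479]
 [-0.9998  0.0018 -0.0221]]
```

View pics/w5.png

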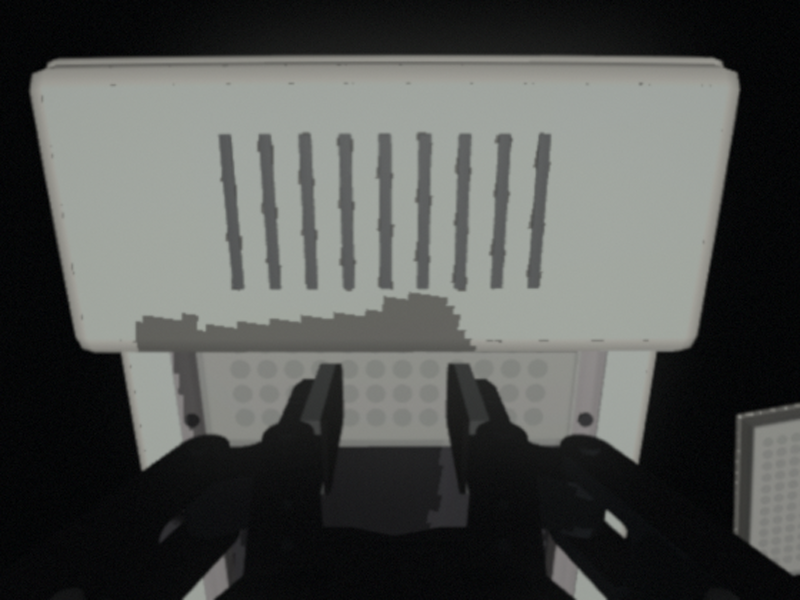

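```bash
cat >> h.py <<'E'
def lidfront(z=.055,r0=None,r1=None,cols=range(232,312),c=None,sgn=-1):
    c=c or camera("wrist"); g=cv2.GaussianBlur(cv2.cvtColor(c["frame"],cv2.COLOR_BGR2GRAY).astype(float),(0,0),0.7)
    W=[]
    for u in cols:
        d=sgn*np.diff(g[r0:r1,u]); i=int(d.argmax())
        W.append(onz(c,(u,r0+i+.5),z)[:2])
    W=np.array(W); ex=np.array([np.cos(.15),np.sin(.15)]); s=W@ex
    return np.median(s),s.std(),W
E
python3 - <<'E'
from h import *
c=np.load("w2.npy",allow_pickle=True)[0]
print(lidfront(.055,140,168,range(200,322),c)[:2], lidfront(.087,100,116,range(170,345),c)[:2])
print(lidfront(.055,290,335,range(245,308))[:2], lidfront(.087,235,255,range(80,440))[:2])
E
```

```text
(np.float64(0.5366500483147042), np.float64(0.0002730570652074017)) (np.float64(0.581127865857984), np.float64(0.0015789951016716463))
(np.float64(0.5308077016943381), np.float64(3.142816553409682e-05)) (np.float64(0.5820594617808602), np.float64(0.0024866986783914848))
```

Call:
{"api": "send_rows", "payload": {
  "commands": [
    [[0,0,2],0],
    [[0,0,2],0],
    [[0,0,2],0],
    [[0,0,2],0]
  ]
}}

```text
clock: 8.85
tool_pos: [0.5607, -0.0365, 0.0795]
ee_rot: [0.713, 0.052, -0.697, 0.053]
wrist_force: [5.5, 1.9, 14.5]
opening: 0.405
```

Call:
{"api": "send_rows", "payload": {
  "commands": [
    [[0,0,2],0],
    [[0,0,2],0],
    [[0,0,2],0]
  ]
}}

```text
clock: 9.15
tool_pos: [0.5552, -0.0373, 0.0796]
ee_rot: [0.713, 0.052, -0.697, 0.053]
wrist_force: [6.3, 1.0, 14.2]
opening: 0.403
```

Call:
{"api": "send_rows", "payload": {
  "commands": [
    [[0,0,2],0],
    [[0,0,2],0],
    [[0,0,2],0],
    [[0,0,2],0]
  ]
}}

```text
clock: 9.55
tool_pos: [0.5483, -0.0384, 0.0796]
ee_rot: [0.714, 0.053, -0.696, 0.053]
wrist_force: [6.6, 1.0, 13.7]
opening: 0.401
```

Call:
{"api": "send_rows", "payload": {
  "commands": [
    [[0,0,2.5],0],
    [[0,0,2.5],0],
    [[0,0,2.5],0],
    [[0,0,2.5],0]
  ]
}}

```text
clock: 9.95
tool_pos: [0.538, -0.0399, 0.0796]
ee_rot: [0.714, 0.052, -0.696, 0.053]
wrist_force: [6.6, 1.9, 13.8]
opening: 0.401
```

```bash
python3 - <<'E'
from h import *
s,p,M=st(); print(s["clock"],p,s["wrist_force"],s["opening"])
c=camera("wrist"); cv2.imwrite("pics/w6.png",cv2.resize(c["frame"],(800,600),interpolation=cv2.INTER_CUBIC))
E
```

```text
9.95 [ 0.53803551 -0.03991862  0.07957048] [ 6.63180756  1.94272251 13.81943321] 0.40121964461324877
```

View pics/w6.png

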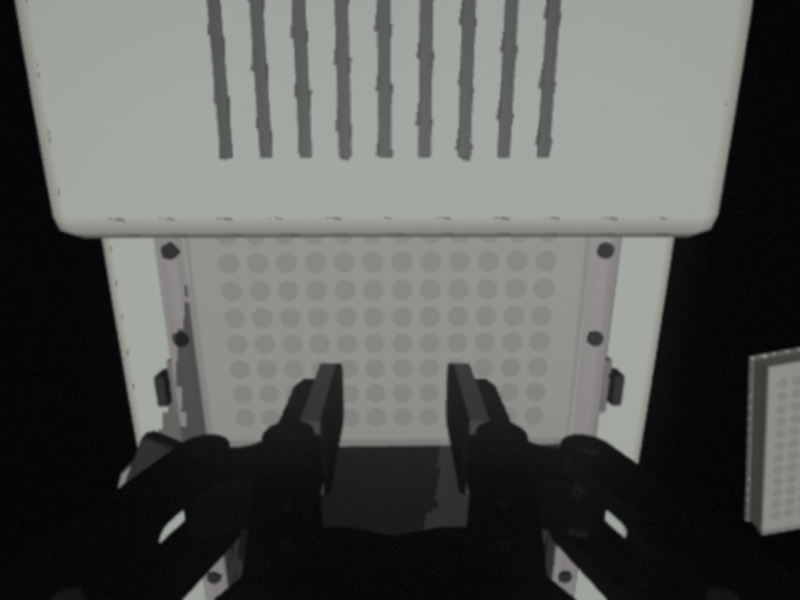

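Call:
{"api": "send_rows", "payload": {
  "commands": [
    [[0,0,3],0],
    [[0,0,3],0],
    [[0,0,3],0],
    [[0,0,3],0]
  ]
}}

```text
clock: 10.4
tool_pos: [0.5264, -0.0417, 0.0796]
ee_rot: [0.714, 0.052, -0.696, 0.053]
wrist_force: [6.9, 1.5, 13.9]
opening: 0.397
```

Call:
{"api": "send_rows", "payload": {
  "commands": [
    [[0,0,3],0],
    [[0,0,3],0],
    [[0,0,3],0],
    [[0,0,3],0]
  ]
}}

```text
clock: 10.8
tool_pos: [0.5148, -0.0436, 0.0795]
ee_rot: [0.714, 0.052, -0.696, 0.053]
wrist_force: [6.5, 1.7, 15.6]
opening: 0.398
```

Call:
{"api": "send_rows", "payload": {
  "commands": [
    [[0,0,3],0],
    [[0,0,3],0],
    [[0,0,3],0],
    [[0,0,3],0]
  ]
}}

```text
clock: 11.2
tool_pos: [0.5032, -0.0454, 0.0796]
ee_rot: [0.714, 0.052, -0.696, 0.053]
wrist_force: [7.9, 1.1, 16.3]
opening: 0.397
```

Call:
{"api": "send_rows", "payload": {
  "commands": [
    [[-0.3,0,3],0],
    [[0,0,3],0],
    [[0,0,3],0],
    [[0,0,3],0]
  ]
}}

```text
clock: 11.6
tool_pos: [0.491, -0.0473, 0.0795]
ee_rot: [0.714, 0.052, -0.696, 0.053]
wrist_force: [7.2, 1.7, 14.5]
opening: 0.398
```

Call:
{"api": "send_rows", "payload": {
  "commands": [
    [[0,0,3],0],
    [[0,0,2],0],
    [[0,0,2],0],
    [[0,0,2],0]
  ]
}}

```text
clock: 12.0
tool_pos: [0.4823, -0.0487, 0.0795]
ee_rot: [0.714, 0.052, -0.696, 0.053]
wrist_force: [7.7, 0.7, 15.8]
opening: 0.4
```

```bash
python3 - <<'E'
from h import *
s,p,M=st(); print(s["clock"],p,s["wrist_force"],s["opening"])
c=camera("wrist"); cv2.imwrite("pics/w7.png",cv2.resize(c["frame"],(800,600),interpolation=cv2.INTER_CUBIC))
E
```

```text
12.0 [ 0.4823338  -0.0486698   0.07954074] [ 7.70375319  0.66122148 15.81800386] 0.4001205372870814
```

View pics/w7.png

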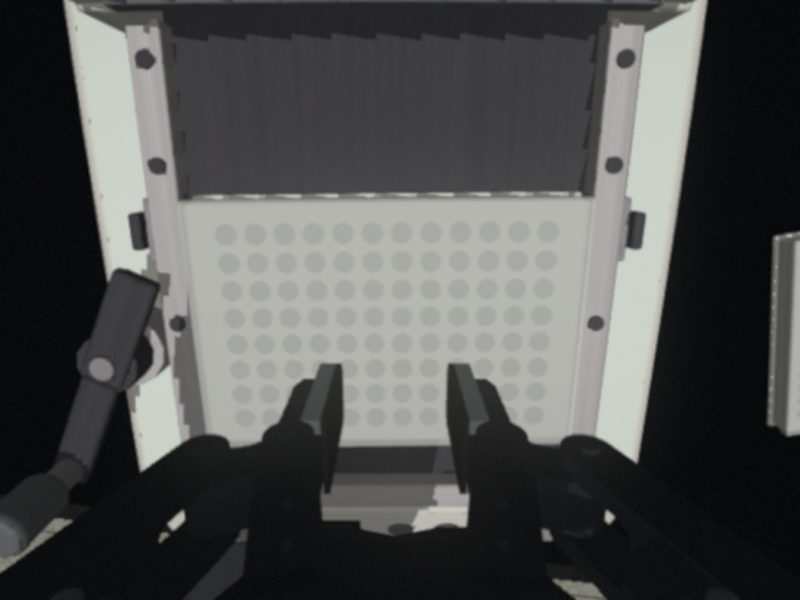

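Call:
{"api": "send_rows", "payload": {
  "commands": [
    [[-0.2,0,2],0],
    [[0,0,2],0],
    [[0,0,2],0],
    [[0,0,2],0]
  ]
}}

```text
clock: 12.45
tool_pos: [0.4742, -0.0499, 0.0795]
ee_rot: [0.714, 0.052, -0.696, 0.053]
wrist_force: [7.4, 1.2, 14.9]
opening: 0.401
```

Call:
{"api": "send_rows", "payload": {
  "commands": [
    [[0,0,1.5],0],
    [[0,0,1.5],0],
    [[0,0,1.5],0]
  ]
}}

```text
clock: 12.75
tool_pos: [0.4699, -0.0507, 0.0795]
ee_rot: [0.714, 0.052, -0.696, 0.053]
wrist_force: [7.2, 0.9, 15.5]
opening: 0.399
```

Call:
{"api": "send_rows", "payload": {
  "commands": [
    [[0,0,1],0],
    [[0,0,1],0],
    [[0,0,1],0]
  ]
}}

```text
clock: 13.05
tool_pos: [0.467, -0.0511, 0.0795]
ee_rot: [0.714, 0.052, -0.696, 0.053]
wrist_force: [6.7, 1.4, 14.9]
opening: 0.399
```

Call:
{"api": "send_rows", "payload": {
  "commands": [
    [[0,0,1],0],
    [[0,0,1],0],
    [[0,0,0],0]
  ]
}}

```text
clock: 13.35
tool_pos: [0.4646, -0.0515, 0.0795]
ee_rot: [0.714, 0.052, -0.697, 0.053]
wrist_force: [6.2, 1.6, 16.6]
opening: 0.399
```

Call:
{"api": "send_rows", "payload": {
  "commands": [
    [[0,0,1],0],
    [[0,0,1],0],
    [[0,0,0],0]
  ]
}}

```text
clock: 13.65
tool_pos: [0.4623, -0.0516, 0.0795]
ee_rot: [0.713, 0.052, -0.697, 0.053]
wrist_force: [4.7, 1.3, 17.5]
opening: 0.401
```

Call:
{"api": "send_rows", "payload": {
  "commands": [
    [[0,0,1],0],
    [[0,0,1],0],
    [[0,0,0],0]
  ]
}}

```text
clock: 13.95
tool_pos: [0.4611, -0.0519, 0.0795]
ee_rot: [0.714, 0.052, -0.696, 0.053]
wrist_force: [6.9, 1.0, 14.7]
opening: 0.401
```

```bash
python3 - <<'E'
from h import *
s,p,M=st(); print(s["clock"],p,s["wrist_force"],s["opening"])
c=camera("wrist"); cv2.imwrite("pics/w8.png",cv2.resize(c["frame"],(800,600),interpolation=cv2.INTER_CUBIC))
E
```

```text
13.95 [ 0.46106073 -0.051933    0.07951976] [ 6.91189077  0.98755509 14.71487338] 0.40132102788255447
```

View pics/w8.png

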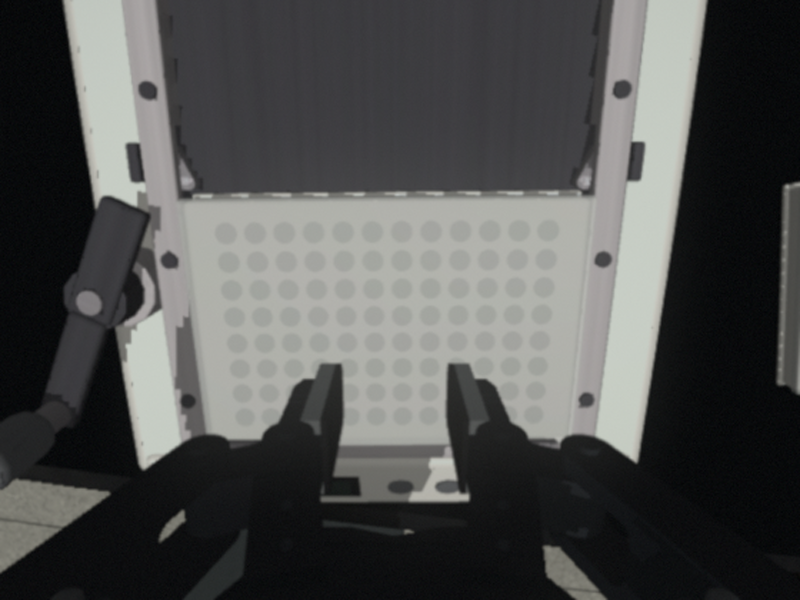

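Call:
{"api": "send_rows", "payload": {
  "commands": [
    [[0.3,0,1],0],
    [[0.3,0,1],0],
    [[0,0,0],0]
  ]
}}

```text
clock: 14.3
tool_pos: [0.4608, -0.052, 0.0795]
ee_rot: [0.715, 0.052, -0.695, 0.052]
wrist_force: [9.1, 1.8, 15.6]
opening: 0.404
```

Call:
{"api": "send_rows", "payload": {
  "commands": [
    [[0.3,0,1],0],
    [[0.3,0,1],0],
    [[0,0,0],0]
  ]
}}

```text
clock: 14.6
tool_pos: [0.4605, -0.0521, 0.0795]
ee_rot: [0.716, 0.052, -0.694, 0.053]
wrist_force: [9.5, 1.8, 16.0]
opening: 0.401
```

Call:
{"api": "send_rows", "payload": {
  "commands": [
    [[-0.8,0,-1.5],0],
    [[-0.8,0,-1.5],0],
    [[0,0,0],0]
  ]
}}

```text
clock: 14.9
tool_pos: [0.4603, -0.0522, 0.0796]
ee_rot: [0.714, 0.052, -0.696, 0.053]
wrist_force: [9.1, 1.8, 12.2]
opening: 0.4
```

Call:
{"api": "send_rows", "payload": {
  "commands": [
    [[-0.8,0,-1.5],0],
    [[-0.8,0,-1.5],0],
    [[0,0,0],0]
  ]
}}

```text
clock: 15.2
tool_pos: [0.4597, -0.0522, 0.0796]
ee_rot: [0.712, 0.052, -0.699, 0.053]
wrist_force: [5.6, 0.8, 9.7]
opening: 0.399
```

Call:
{"api": "send_rows", "payload": {
  "commands": [
    [[-0.5,0,-2],0],
    [[-0.5,0,-2],0],
    [[0,0,0],0]
  ]
}}

```text
clock: 15.5
tool_pos: [0.4599, -0.0521, 0.0795]
ee_rot: [0.709, 0.052, -0.702, 0.053]
wrist_force: [0.6, -0.7, 11.8]
opening: 0.399
```

Call:
{"api": "send_rows", "payload": {
  "commands": [
    [[-1,0,-1],0],
    [[-1,0,-0.5],0],
    [[-2,0,0],0],
    [[0,0,0],0]
  ]
}}

```text
clock: 15.9
tool_pos: [0.4548, -0.0518, 0.0797]
ee_rot: [-0.704, -0.052, 0.706, -0.052]
wrist_force: [-0.6, -0.1, 0.6]
opening: 0.4
```

Call:
{"api": "send_rows", "payload": {
  "commands": [
    [[-10,0,0],0],
    [[-25,0,0],0],
    [[-35,0,0],0],
    [[-40,0,0],0],
    [[-30,0,0],0]
  ]
}}

```text
clock: 16.4
tool_pos: [0.456, -0.0516, 0.2225]
ee_rot: [0.705, 0.052, -0.705, 0.052]
wrist_force: [0.2, -0.1, -0.1]
opening: 0.399
```

Call:
{"api": "send_rows", "payload": {
  "commands": [
    [[0,-20,0],0],
    [[0,-20,10],0],
    [[0,0,10],0],
    [[0,0,0],0]
  ]
}}

```text
clock: 16.8
tool_pos: [0.4272, -0.0152, 0.2188]
ee_rot: [-0.704, -0.052, 0.707, -0.053]
wrist_force: [0.2, -0.2, -0.3]
opening: 0.395
```

```bash
python3 - <<'E'
from h import *
s,p,M=st(); print(s["clock"],p,s["wrist_force"],s["opening"]);print(M.round(4))
c=camera("wrist"); cv2.imwrite("pics/w9.png",cv2.resize(c["frame"],(800,600),interpolation=cv2.INTER_CUBIC))
np.save("w9.npy",np.array([c],dtype=object),allow_pickle=True)
c=camera("scene"); crop(c,215,160,365,270,5.3,"s9.png")
np.save("s9.npy",np.array([c],dtype=object),allow_pickle=True)
E
```

```text
16.8 [ 0.42722955 -0.01515103  0.21882487] [ 0.24095618 -0.23457143 -0.34411996] 0.39474292383529647
[[-4.500e-03  1.490e-01 -9.888e-01]
 [-1.400e-03 -9.888e-01 -1.490e-01]
 [-1.000e+00  7.000e-04  4.700e-03]]
```

View pics/w9.png

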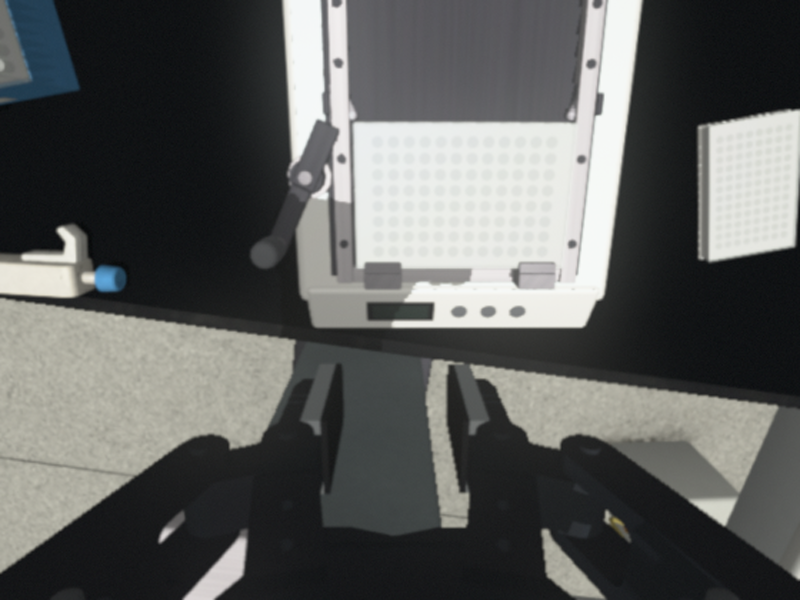

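View pics/s9.png

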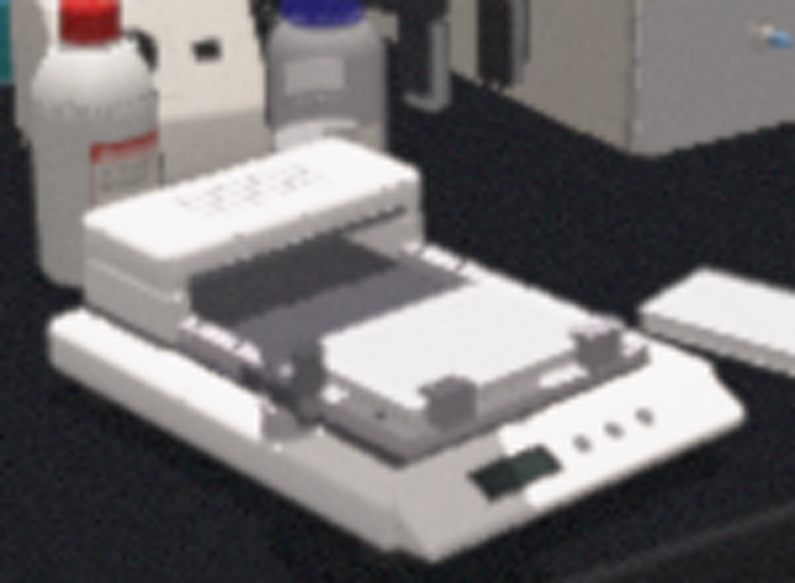

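```bash
python3 - <<'E'
from h import *
a=np.load("w2.npy",allow_pickle=True)[0]; b=np.load("w9.npy",allow_pickle=True)[0]
crop(b,160,70,280,190,5,"w9c.png")
c=camera("wrist"); crop(c,160,70,280,190,5,"w9d.png"); np.save("w9b.npy",np.array([c],dtype=object),allow_pickle=True)
s,p,M=st(); print(p,M.round(4))
E
```

```text
[ 0.42987384 -0.01598348  0.21965207] [[-1.200e-03  1.462e-01 -9.892e-01]
 [-2.000e-04 -9.893e-01 -1.462e-01]
 [-1.000e+00  0.000e+00  1.200e-03]]
```

View pics/w9d.png

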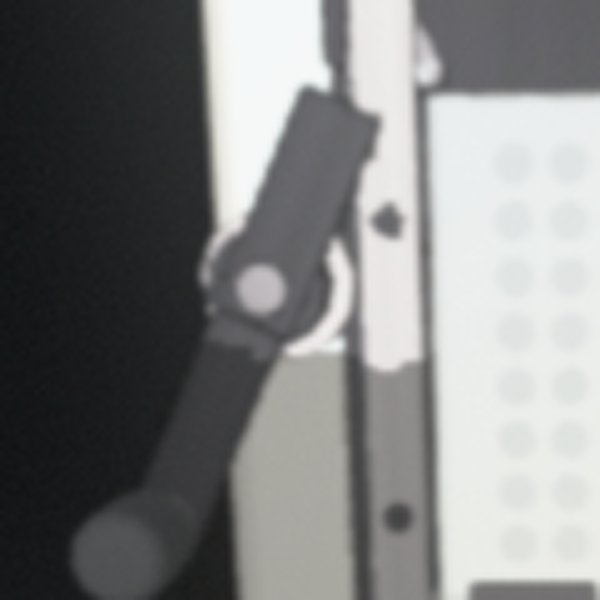

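```bash
python3 - <<'E'
from h import *
a=np.load("w2.npy",allow_pickle=True)[0]; b=np.load("w9b.npy",allow_pickle=True)[0]
pk=(160+117/5,70+557/5); pp=(160+261/5,70+288/5)
P=lambda x,y:(135+x/3.333,95+y/3.333)
print("knobtop",tri(a,P(33,571),b,pk)); print("pivottop",tri(a,P(116,405),b,pp))
t=camera("top"); T=lambda x,y:(250+x/4.2,145+y/4.2)
print("knob top-cam",tri(t,T(57,409),b,pk), "pivot",tri(t,T(84,349),b,pp))
for zk,zp in [(.095,.08),(.09,.075),(.10,.085),(.105,.09)]:
    k=onz(b,pk,zk); p=onz(b,pp,zp); d=k-p; print(zk,zp,k,p,np.linalg.norm(d[:2]), "ang",np.arctan2(-d[1],-d[0]))
# knob radius in px → height
e1=onz(b,(160+70/5,70+557/5),.1); e2=onz(b,(160+166/5,70+557/5),.1); print("diam@.1",np.linalg.norm(e1-e2))
E
```

```text
knobtop (array([0.43920751, 0.05393683, 0.09817575]), np.float64(0.0005216519055914632))
pivottop (array([0.47875003, 0.04166318, 0.06736158]), np.float64(0.0003367153958820638))
knob top-cam (array([0.43779922, 0.05630306, 0.0915857 ]), np.float64(0.0010662672704611017)) pivot (array([0.47841243, 0.04289668, 0.0620013 ]), np.float64(0.00031116362438316934))
0.095 0.08 [0.43846427 0.054972   0.095     ] [0.47992769 0.0396108  0.08      ] 0.044217435947206514 ang -0.3547985765441959
0.09 0.075 [0.43715566 0.056211   0.09      ] [0.47948594 0.04048543 0.075     ] 0.04515690982571963 ang -0.3556958996331445
0.1 0.085 [0.43977288 0.053733   0.1       ] [0.48036943 0.03873616 0.085     ] 0.04327799921780548 ang -0.35386229623949256
0.105 0.09 [0.44108149 0.052494   0.105     ] [0.48081117 0.03786153 0.09      ] 0.042338602110383296 ang -0.3528844671925474
diam@.1 0.014302407166883123
```

Call:
{"api": "send_rows", "payload": {
  "commands": [
    [[0,-20,-5],0],
    [[0,-30,-8],0],
    [[0,-19,-6],0],
    [[20,0,0],0],
    [[0,0,0],0]
  ],
  "fingers": 0.5
}}

```text
clock: 17.5
tool_pos: [0.4376, 0.0558, 0.1983]
ee_rot: [-0.703, -0.053, 0.707, -0.052]
wrist_force: [-0.3, -0.7, 0.1]
opening: 0.501
```

Call:
{"api": "send_rows", "payload": {
  "commands": [
    [[25,0,0],0],
    [[25,0,0],0],
    [[10,0,0],0],
    [[0,0,0],0],
    [[0,0,0],0]
  ]
}}

```text
clock: 18.0
tool_pos: [0.4398, 0.0555, 0.1409]
ee_rot: [0.705, 0.052, -0.705, 0.052]
wrist_force: [0.2, 0.6, 1.1]
opening: 0.497
```

```bash
python3 - <<'E'
from h import *
s,p,M=st(); print(s["clock"],p,s["wrist_force"],s["opening"],s["joint_positions"]);print(M.round(4))
c=camera("wrist"); cv2.imwrite("pics/w10.png",cv2.resize(c["frame"],(800,600),interpolation=cv2.INTER_CUBIC))
E
```

```text
18.0 [0.43975577 0.05553618 0.14091756] [0.24733575 0.59941169 1.06698168] 0.4974992067941535 [ 0.38703513  0.18942328 -0.64275747  2.14767159  0.15115672  0.84668831
 -1.77136734]
[[ 6.000e-04  1.465e-01 -9.892e-01]
 [ 2.000e-04 -9.892e-01 -1.465e-01]
 [-1.000e+00 -1.000e-04 -6.000e-04]]
```

View pics/w10.png

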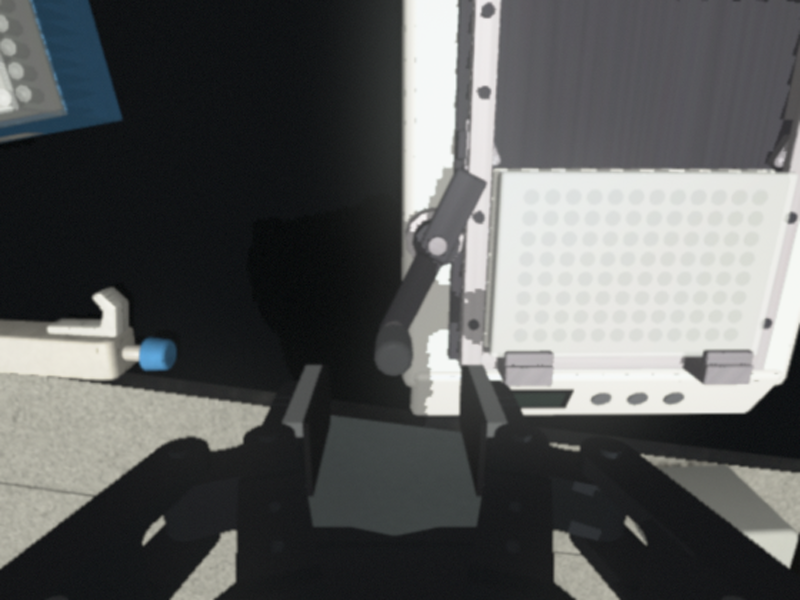

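```bash
python3 - <<'E'
from h import *
b=np.load("w9b.npy",allow_pickle=True)[0]; c=camera("wrist")
pk=(160+117/5,70+557/5); pc=(393*.7,357*.7)
print("knobtop",tri(c,pc,b,pk), onz(c,pc,.095)); print("pivot",tri(c,(438*.7,245*.7),b,(160+261/5,70+288/5)))
E
```

```text
knobtop (array([0.43870683, 0.0547955 , 0.09531256]), np.float64(0.0003562338996360033)) [0.43873998 0.05469507 0.095     ]
pivot (array([0.47914252, 0.04179237, 0.06687486]), np.float64(0.0007760264078005235))
```

Call:
{"api": "send_rows", "payload": {
  "commands": [
    [[0,0,0],0.02]
  ]
}}

```text
clock: 18.2
tool_pos: [0.4401, 0.0558, 0.1414]
ee_rot: [0.707, 0.045, -0.705, 0.045]
wrist_force: [-0.4, 0.5, 0.1]
opening: 0.502
```

```bash
python3 - <<'E'
from h import *
s,p,M=st(); print(s["clock"],p,s["joint_positions"])
E
```

```text
18.2 [0.4401401  0.05584878 0.14144339] [ 0.38449132  0.18790461 -0.64085404  2.14760884  0.15068091  0.84605888
 -1.79216877]
```

Call:
{"api": "send_rows", "payload": {
  "commands": [
    [[0,1,1],0],
    [[0,0,0],-0.11],
    [[0,0,0],-0.11],
    [[0,0,0],0],
    [[0,0,0],0]
  ]
}}

```text
clock: 18.7
tool_pos: [0.4384, 0.0546, 0.1405]
ee_rot: [0.697, 0.121, -0.696, 0.122]
wrist_force: [0.5, 0.4, -0.4]
opening: 0.496
```

Call:
{"api": "send_rows", "payload": {
  "commands": [
    [[10,0,0],0],
    [[10,0,0],0],
    [[10,0,0],0],
    [[0,0,0],0],
    [[0,0,0],0]
  ]
}}

```text
clock: 19.2
tool_pos: [0.4377, 0.0548, 0.1096]
ee_rot: [-0.696, -0.123, 0.697, -0.122]
wrist_force: [-1.0, -0.1, -1.0]
opening: 0.498
```

```bash
python3 - <<'E'
from h import *
s,p,M=st(); print(s["clock"],p,s["wrist_force"],s["joint_positions"])
c=camera("wrist"); cv2.imwrite("pics/w11.png",cv2.resize(c["frame"],(800,600),interpolation=cv2.INTER_CUBIC))
c=camera("scene"); crop(c,215,160,365,270,5.3,"s11.png")
E
```

```text
19.2 [0.43767891 0.05478889 0.10956449] [-1.01217085 -0.07222976 -1.00850027] [ 0.38772073  0.25039897 -0.6510313   2.17051693  0.21337245  0.78340825
 -1.62355446]
```

View pics/w11.png

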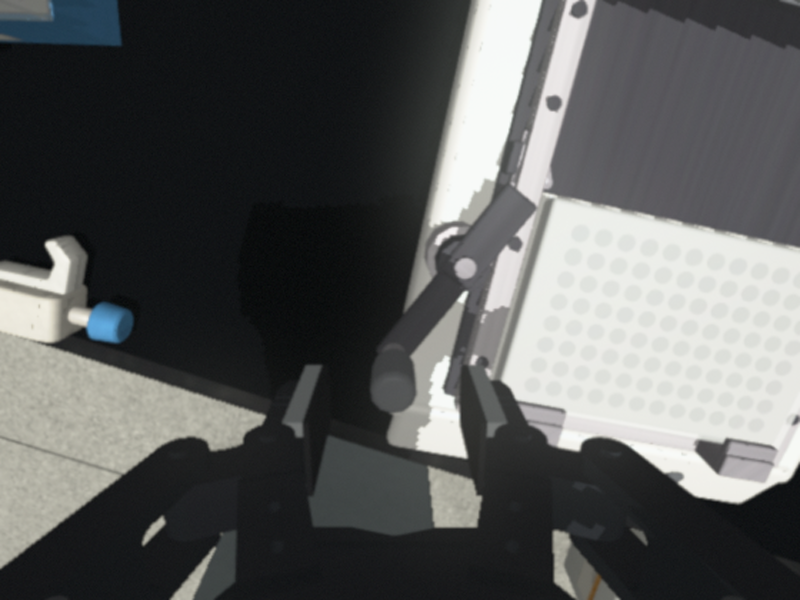

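View pics/s11.png

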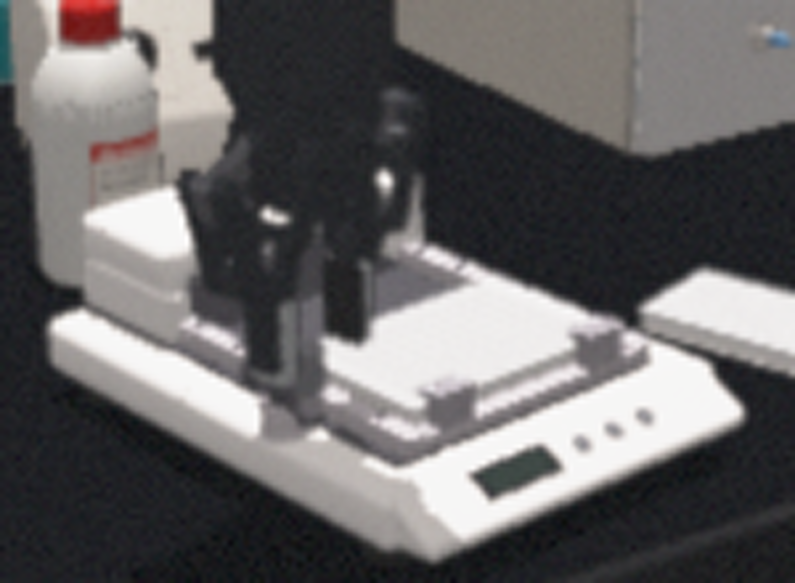

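Call:
{"api": "send_rows", "payload": {
  "commands": [
    [[4,0,-1],0],
    [[3,0,0],0],
    [[0,0,0],0]
  ]
}}

```text
clock: 19.6
tool_pos: [0.439, 0.055, 0.103]
ee_rot: [-0.696, -0.122, 0.697, -0.122]
wrist_force: [-0.3, 0.6, -0.0]
opening: 0.498
```

Call:
{"api": "send_rows", "payload": {
  "commands": [
    [[0,0,0],0],
    [[0,0,0],0],
    [[0,0,0],0],
    [[0,0,0],0],
    [[0,0,0],0]
  ],
  "fingers": 0,
  "grip_force": 20
}}

```text
clock: 20.1
tool_pos: [0.4389, 0.0553, 0.1034]
ee_rot: [-0.696, -0.123, 0.697, -0.122]
wrist_force: [-1.2, 1.5, 1.9]
opening: 0.158
```

```bash
python3 - <<'E'
from h import *
s,p,M=st(); print(s["clock"],p,s["wrist_force"],s["opening"])
c=camera("wrist"); cv2.imwrite("pics/w12.png",cv2.resize(c["frame"],(800,600),interpolation=cv2.INTER_CUBIC))
# arc waypoints
th0=.46; yaw=.15; piv=np.array([.4790,.0418]); ex=np.array([np.cos(yaw),np.sin(yaw)]); ey=np.array([-ex[1],ex[0]])
pos=lambda t: piv+.042*(np.cos(np.pi-t)*ex+np.sin(np.pi-t)*ey)
prev=pos(th0); tool=.15-.2
n=16; d=1.11/n
print("start",prev)
a=M[:2,1]; ang=np.arctan2(a[1],a[0]); print("tool y ang",ang)
for i in range(1,n+1):
    t=th0+d*i; q=pos(t); v=q-prev; prev=q
    y=np.array([np.cos(ang),np.sin(ang)]); z=np.array([y[1],-y[0]])
    print(i,round(t,3),(1000*np.array([v@y,v@z])).round(2),q.round(4)); ang-=d
E
```

```text
20.1 [0.43890655 0.05527657 0.10335654] [-1.17661055  1.45292168  1.85266927] 0.1575863087729896
start [0.43900199 0.05461246]
tool y ang -1.2226319800936676
1 0.529 [-2.24 -1.86] [0.44   0.0574]
2 0.599 [-2.24 -1.86] [0.4412 0.06  ]
3 0.668 [-2.24 -1.86] [0.4425 0.0626]
4 0.738 [-2.24 -1.86] [0.444  0.0651]
5 0.807 [-2.24 -1.86] [0.4457 0.0674]
6 0.876 [-2.24 -1.86] [0.4476 0.0697]
7 0.946 [-2.24 -1.86] [0.4496 0.0718]
8 1.015 [-2.24 -1.86] [0.4518 0.0738]
9 1.084 [-2.24 -1.86] [0.454  0.0756]
10 1.154 [-2.24 -1.86] [0.4564 0.0772]
11 1.223 [-2.24 -1.86] [0.459  0.0787]
12 1.292 [-2.24 -1.86] [0.4616 0.08  ]
13 1.362 [-2.24 -1.86] [0.4642 0.0811]
14 1.431 [-2.24 -1.86] [0.467  0.0821]
15 1.501 [-2.24 -1.86] [0.4698 0.0828]
16 1.57 [-2.24 -1.86] [0.4727 0.0833]
```

View pics/w12.png

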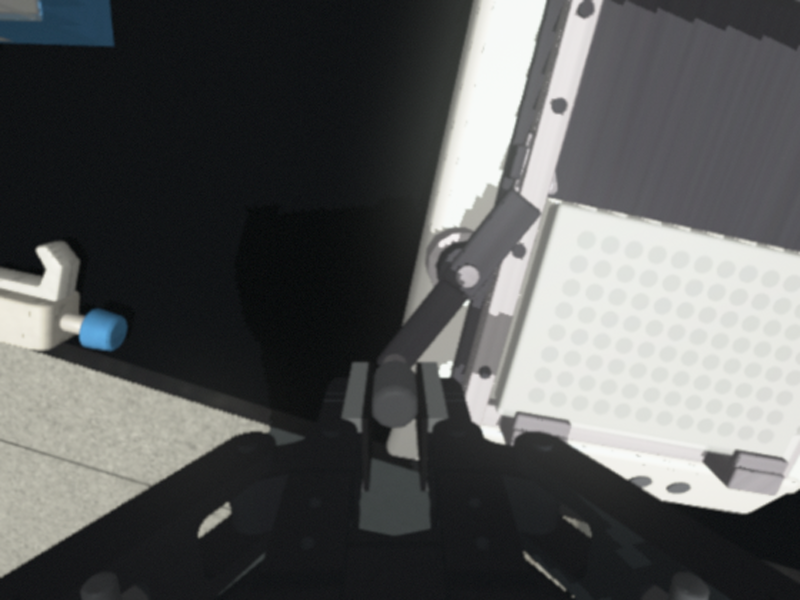

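Call:
{"api": "send_rows", "payload": {
  "commands": [
    [[0,-2.2,-1.9],0.07],
    [[0,-2.2,-1.9],0.07],
    [[0,-2.2,-1.9],0.07],
    [[0,0,0],0]
  ]
}}

```text
clock: 20.55
tool_pos: [0.4424, 0.0638, 0.1033]
ee_rot: [-0.705, -0.049, 0.706, -0.049]
wrist_force: [-2.7, 1.6, 3.2]
opening: 0.162
```

Call:
{"api": "send_rows", "payload": {
  "commands": [
    [[0,-2.2,-1.9],0.07],
    [[0,-2.2,-1.9],0.07],
    [[0,-2.2,-1.9],0.07],
    [[0,0,0],0]
  ]
}}

```text
clock: 20.95
tool_pos: [0.4475, 0.0711, 0.1033]
ee_rot: [-0.706, 0.024, 0.707, 0.025]
wrist_force: [-5.2, 2.9, 5.0]
opening: 0.163
```

Call:
{"api": "send_rows", "payload": {
  "commands": [
    [[0,-2.2,-1.9],0.07],
    [[0,-2.2,-1.9],0.07],
    [[0,-2.2,-1.9],0.07],
    [[0,0,0],0]
  ]
}}

```text
clock: 21.35
tool_pos: [0.4541, 0.0772, 0.1033]
ee_rot: [-0.7, 0.098, 0.701, 0.099]
wrist_force: [-3.2, 4.7, 4.3]
opening: 0.162
```

```bash
python3 - <<'E'
from h import *
s,p,M=st(); print(s["clock"],p,s["wrist_force"],s["opening"],s["joint_positions"])
c=camera("wrist"); cv2.imwrite("pics/w13.png",cv2.resize(c["frame"],(800,600),interpolation=cv2.INTER_CUBIC))
E
```

```text
21.35 [0.45406632 0.07723192 0.10334255] [-3.18760757  4.66825364  4.29282234] 0.1621273868872325 [ 0.23914813  0.2801143  -0.54137108  2.13563389  0.20220659  0.77497985
 -2.28079302]
```

View pics/w13.png

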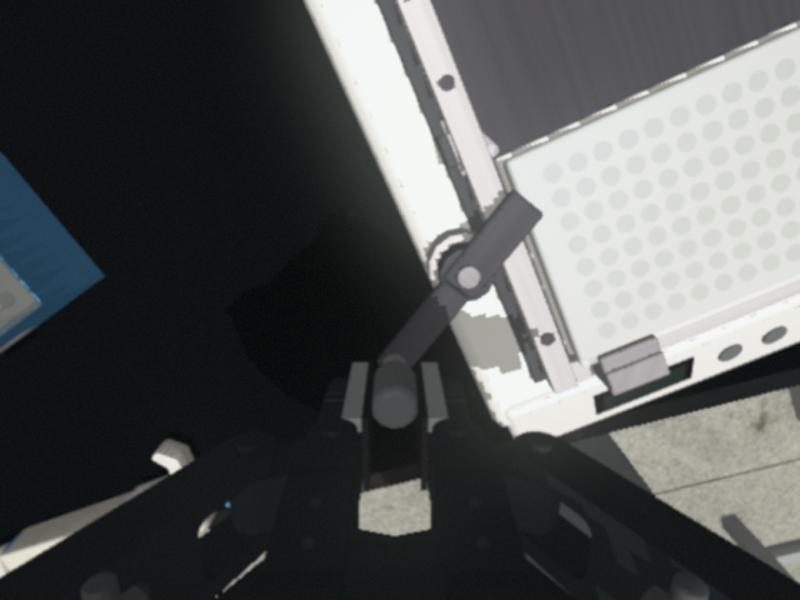

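Call:
{"api": "send_rows", "payload": {
  "commands": [
    [[0,-2.1,-1.9],0.07],
    [[0,-2.1,-1.9],0.07],
    [[0,-2.1,-1.9],0.07],
    [[0,0,0],0]
  ]
}}

```text
clock: 21.8
tool_pos: [0.4618, 0.0818, 0.1034]
ee_rot: [-0.686, 0.17, 0.686, 0.172]
wrist_force: [-4.3, 5.1, 3.3]
opening: 0.161
```

Call:
{"api": "send_rows", "payload": {
  "commands": [
    [[0,-2.1,-1.9],0.07],
    [[0,-2.1,-1.9],0.07],
    [[0,-2.1,-1.9],0.07],
    [[0,0,0],0]
  ]
}}

```text
clock: 22.2
tool_pos: [0.4703, 0.0846, 0.1034]
ee_rot: [-0.664, 0.241, 0.665, 0.244]
wrist_force: [-3.2, 5.5, 2.6]
opening: 0.16
```

Call:
{"api": "send_rows", "payload": {
  "commands": [
    [[0,-1.5,-1.3],0.03],
    [[0,-1.5,-1.3],0],
    [[0,0,0],0]
  ]
}}

```text
clock: 22.5
tool_pos: [0.4727, 0.0852, 0.1033]
ee_rot: [-0.659, 0.251, 0.662, 0.253]
wrist_force: [-5.9, 6.2, 6.5]
opening: 0.155
```

```bash
python3 - <<'E'
from h import *
s,p,M=st(); print(s["clock"],p,s["wrist_force"],s["opening"],s["joint_positions"])
c=camera("wrist"); cv2.imwrite("pics/w14.png",cv2.resize(c["frame"],(800,600),interpolation=cv2.INTER_CUBIC))
E
```

```text
22.5 [0.47266106 0.08517626 0.10331593] [-5.89938354  6.20452377  6.47345391] 0.15504228513428298 [ 0.15285044  0.3033496  -0.45910852  2.09357574  0.1828961   0.78493133
 -2.71795245]
```

View pics/w14.png

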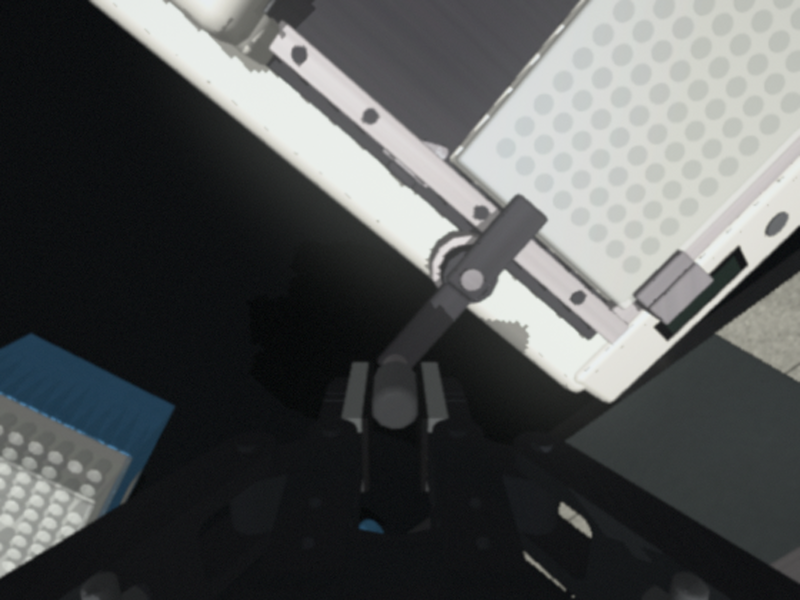

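Call:
{"api": "send_rows", "payload": {
  "commands": [
    [[0,-1.5,-1.3],0],
    [[0,0,0],0],
    [[0,0,0],0]
  ]
}}

```text
clock: 22.85
tool_pos: [0.4735, 0.0852, 0.1032]
ee_rot: [-0.659, 0.252, 0.663, 0.252]
wrist_force: [-8.3, 5.0, 9.0]
opening: 0.162
```

Call:
{"api": "send_rows", "payload": {
  "commands": [
    [[0,0,0],0],
    [[0,0,0],0],
    [[0,0,0],0]
  ],
  "fingers": 0.45
}}

```text
clock: 23.15
tool_pos: [0.477, 0.0816, 0.1033]
ee_rot: [0.661, -0.253, -0.66, -0.253]
wrist_force: [-0.2, 0.4, 0.2]
opening: 0.449
```

Call:
{"api": "send_rows", "payload": {
  "commands": [
    [[-10,0,0],0],
    [[-20,0,0],0],
    [[-30,0,0],0],
    [[-30,0,0],0],
    [[-20,0,0],0]
  ]
}}

```text
clock: 23.65
tool_pos: [0.4777, 0.0826, 0.2163]
ee_rot: [0.662, -0.252, -0.659, -0.254]
wrist_force: [-0.7, -0.3, -0.4]
opening: 0.445
```

```bash
python3 - <<'E'
from h import *
s,p,M=st(); print(s["clock"],p,s["wrist_force"],s["opening"])
c=camera("wrist"); cv2.imwrite("pics/w15.png",cv2.resize(c["frame"],(800,600),interpolation=cv2.INTER_CUBIC))
c=camera("scene"); crop(c,215,160,365,270,5.3,"s15.png")
E
```

```text
23.65 [0.47766921 0.08260553 0.21632355] [-0.73676224 -0.26187209 -0.38552462] 0.44540599914274037
```

View pics/w15.png

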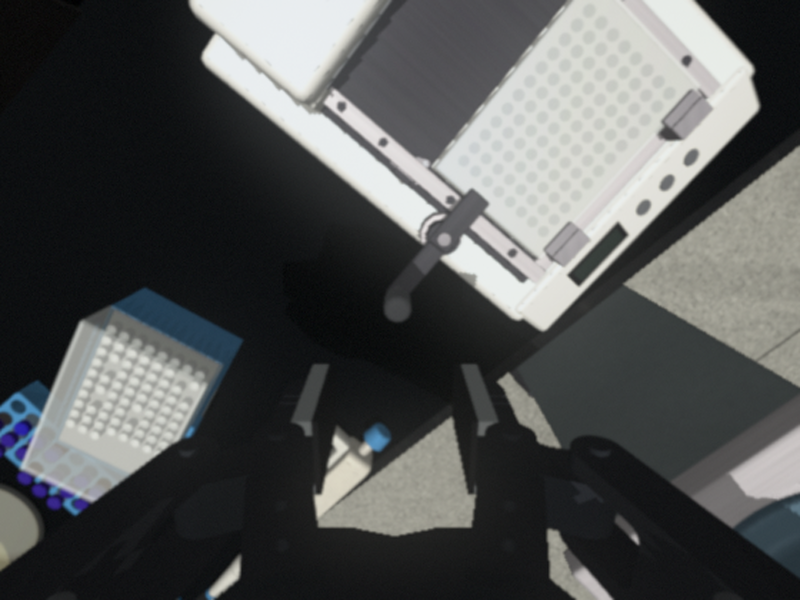

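View pics/s15.png

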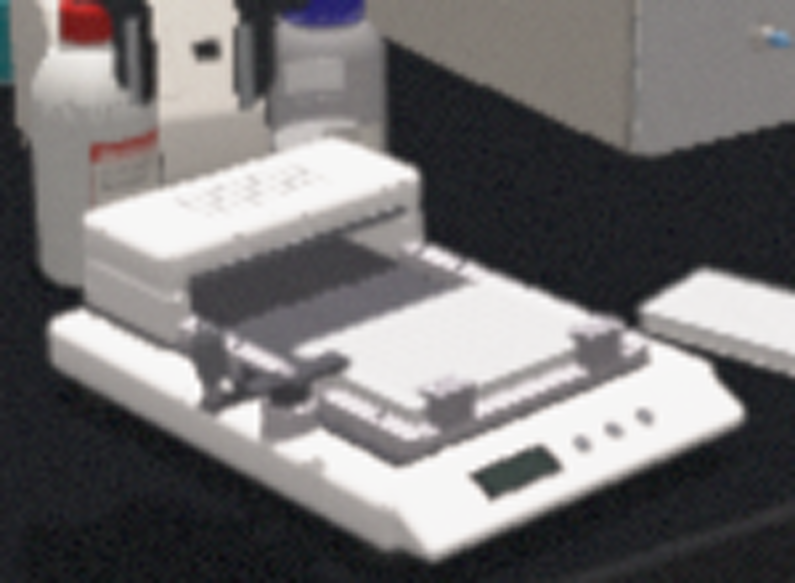

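```bash
python3 - <<'E'
from h import *
c=camera("wrist"); k=onz(c,(397*.7,308*.7),.095); p=onz(c,(444*.7,240*.7),.067); n=onz(c,(479*.7,200*.7),.064)
d=p-k; print(k,p,np.linalg.norm(d[:2]),"theta knob",.15-np.arctan2(d[1],d[0])); d=n-p; print("theta nose",.15-np.arctan2(d[1],d[0]))
crop(c,270,60,430,200,5,"w15c.png")
E
```

```text
[0.47424381 0.08458192 0.095     ] [0.4801231  0.04278296 0.067     ] 0.04221042028799206 theta knob 1.5810566558941648
theta nose 1.5985666841840023
```

View pics/w15c.png

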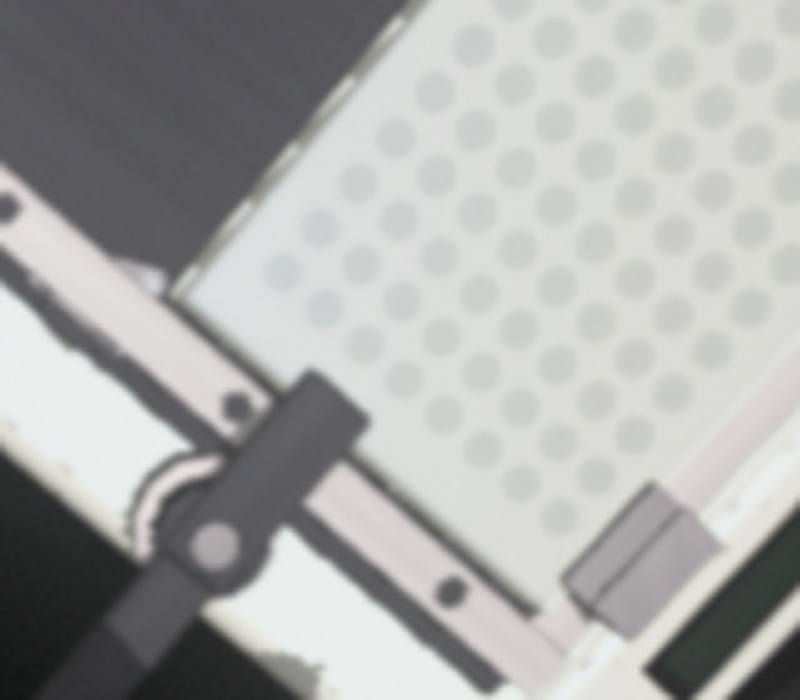

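Call:
{"api": "send_rows", "payload": {
  "commands": [
    [[0,0,0],0],
    [[0,0,0],0]
  ]
}}

```text
clock: 24.0
tool_pos: [0.4752, 0.0822, 0.2119]
ee_rot: [-0.659, 0.254, 0.661, 0.253]
wrist_force: [-0.4, 0.2, -0.3]
opening: 0.451
```

```bash
python3 -c "
from h import *
print(st()[0]['wrist_force']); print(job_done())"
```

```text
[-0.36137182  0.16018767 -0.25404485]
the job is handed in; nothing more can be done
None
```

I drew the plate about 111 mm along the rails until it stopped at the front stop, then gripped the clamp knob, swung it in and released it. The job is handed in at about 24 s; no verdict was reported.

- **Plate:** the pull rose to about 9.5 N with almost no further movement, which I took as fully home. I did not measure the final distance to `nest_home`. The highest wrist force at any call's end was about 20 N, during the first press. It ran at about 14–18 N while drawing, with brief dips to 6–10 N early on. Force was only read at the end of each call. No slip of the fingertips on the lid was visible.
- **Catches:** both noses showed behind the rear edge after the draw. In the final picture only the left one was checked again; the right was last seen before the clamp swing.
- **Clamp:** measured from the last picture at 1.58 rad from the knob and 1.60 rad from the nose, against a stop of 1.571. The difference is within picture error, so it is closed.
- **Surroundings:** nothing else was touched as far as I could tell. The bystanders' positions were only looked at, not measured. The wrist force at hand-in was under 0.5 N, so the robot was clear.

No check failed.

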